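# Clamp a heat sink with a folding-crank bench clamp

## Robot

A 7-joint arm with a two-finger parallel gripper is mounted at the origin on a cart in front of the work surface, level with it; the furniture and walls round the work are solid. World frame = base frame: x ahead of the robot, y to its left, z up, the work surface at z = 0. Lengths are in mm, angles in rad, forces in N, time in s.
With the tool pointing down it reaches from about 425 to 875 mm from the base axis. Payload 9.9 kg.
Tool frame: the origin (TCP) lies on the centre line of the jaws, within the pads' length; the fingertips stand 14 mm ahead of it and the grasp point (between the pads) lies 5 mm behind it; z points along the fingers, y is the line along which they close (so a half turn about z gives the same grasp; the last joint's range is limited). The gripper opens to 85 mm and grips with 20 to 120 N. Pads are 22 mm wide; open, the fingers measure 114 mm over their backs; the gripper's body (76 mm by 85 mm) begins 54 mm behind the grasp point. The pads swing forward as they close: fully open they stand 13 mm farther back than shut.
Start: joints at [-1.376, 0.576, 0.025, 1.437, -0.015, 1.129, -0.057], TCP at [185.754, 648.941, 245.289] pointing down, gripper open.
Joint ranges: [-2.76, 2.76], [-0.34, 2.15], [-1.52, 1.57], [0.19, 2.46], [-1.09, 4.23], [0.17, 1.99], [-2.82, 2.82]. Speed limits (rad/s): [2.22, 2.22, 3.01, 3.01, 3.14, 3.14, 3.14].

## Interface

Orientations are given as a unit quaternion [w, x, y, z].
In Python, from plant import arm gives the robot as it stands. The module is installed in compiled form; this text tells all that it offers.
- The arm moves only by the shell command python3 -m inch 'ROWS' [FORCE]. ROWS is JSON, a list that holds one entry, the list of rows, each a list of 7 numbers: the turn, a rotation vector about the tool's x, y, z in units of 6 degrees (1.0 is 6 degrees), then the shift along the tool's x, y, z in units of 30 mm (1.0 is 30 mm), then the gripper's target within -1 to 1 (shut at 1, half-way at 0, fully open at -1). In form: [[[rx, ry, rz, x, y, z, jaw], ...]]. A call has exactly 10 rows; each row shifts and turns the commanded pose from where the row before left it, along the tool's axes as they then stand; what a row does not reach is not made up. A row lasts 1/10 s, in which the tool goes at most 50 mm and 8.59 degrees, less where a joint would pass 70% of its speed; a pose out of reach is approached as far as the arm can. A call is refused whole if a number of a shift passes 1 or a number of a turn 1, either way. A call with a gripper value outside its range is refused whole. The fingers move at their own pace and stop on an object; FORCE is the grip in N (left out, the last holds). Time passes only in rows, so rows that do not move let the fingers close, or fill a call up. It gives the time, the measured TCP pose, the force, the opening and the grip force at its end, in the units of the state.
- arm.read_state(): the state, without advancing time (a new reading comes with each control period).
- arm.camera(name): name is "side" or "top" or "wrist"; returns the picture (480x640x3 uint8, blue, green, red); there is no depth.
- arm.camera_params(name): a dict with "K" (3x3 intrinsics, pixels), "D" ([k1, k2, p1, p2, k3] as OpenCV has them; the pictures are not rectified), "extrinsics" (4x4, takes a point from camera to world coordinates). Camera axes: x right, y down, z forward; pixel columns grow to the right and rows downward; lengths in mm; the calibration is good to about 2 mm. A picture is of the moment at which its call begins: read the wrist's pose just before it. camera_params takes no time and is no camera call; for the wrist camera it gives the pose at the moment of the call.
- arm.finish_job(): hands the job in; it is judged then, once.
The state is a dict: "time_s": time; "q": joint angles; "qvel": joint speeds; "joint_efforts": joint torques, N m; "tool_pos": TCP position; "tool_rot": TCP orientation; "force": force on the tool from outside, world axes, zero at the start; "ft_torque": the same for the moment, N m; "width": finger opening in mm; "grip_force": force on a finger pad.
Only numpy, scipy, OpenCV 4.12 (cv2) and the standard library are available. Lean on these libraries where they do the work, as an engineer would, in place of code of your own. Each camera call takes 0.05 s, during which the arm holds its last target. There are 200 camera calls.

## Task

Clamp the heat sink in the blue bench clamp: release the wheel brake by pressing the green key fully down so that the latched red key pops up, swing the handwheel's folded crank handle fully upright and press the yellow button on its end right home to latch it, then take the handle by its grip and crank the wheel clockwise until the sprung orange pad behind the heat sink is squeezed right back and the wheel comes to a firm stop. Then let go, leaving the handle up and latched, the green key down and the heat sink flat on the clamp's bed, and do not disturb the other things on the bench.

Things in the scene. Friction and masses are not known exactly. Their poses are not given: they have to be found in the camera images.
- clamp: Blue bench clamp, screwed down. Origin on the bench under the wheel axis, z up. Housing x -68..68, y -68..118, top at z 45 mm. Steel bed along -y, 72 wide, top at z 18, out to y -217. Wheel on top at the origin; key deck at y +92; movable jaw, heat sink, orange pad and blue back jaw follow along -y.
- green_key (a joint): Green key (cap 30 x 28 mm) on the clamp's deck at clamp x +24, y +92: 0 = up (top at z 59 mm), 0.009 = fully down (top at z 50). About 4 N moves it; it stays where it is left. It is linked to the red key at x -24: as green goes down, red comes up by as much. While red is down it blocks the wheel; red up frees it.
- green_key_top (a point): Centre of the top face of the green key (moves with it).
- wheel_axis (a point): On the wheel's vertical axis, at the top face (z 58 mm) of the steel handwheel, a disc of 146 mm diameter. Its x axis points from the axis to the handle's hinge and turns with the wheel.
- wheel (a joint): Wheel angle, rad, 0 at the start, positive clockwise seen from above. One turn moves the jaw 32 mm; 0.8 to 1.5 turns are needed. Blocked while the red key is down, and by a pawl until the yellow button is pressed home with the handle upright. Friction 0.33 N m (5.5 N at the handle) holds it; squeezing the pad adds up to 0.25 N m (4 N at the handle), then the resistance rises steeply.
- handle (a joint): Angle of the folding handle about its hinge, rad: 0 = folded flat across the wheel, 1.571 = upright, where it meets its stop. It stays where it is left (friction 0.12 N m). Starts between 0 and 0.2.
- handle_hinge (a point): Hinge of the handle: 60 mm from the wheel axis, 24 mm above the wheel's face (82 mm above the bench). z axis: along the handle from the hinge to its free end (horizontal, pointing back over the wheel axis, when folded; straight up when upright). y axis: the hinge line. A steel clevis stands beside the hinge, up to 10 mm above it. A steel neck of 12 mm diameter joins it to the grip.
- handle_grip (a point): Point on the handle's axis 62 mm from the hinge. The black grip is a round sleeve of 25 mm diameter, from 32 to 84 mm from the hinge; it spins freely about the handle's own axis, so one can crank with a steady hand.
- plunger (a joint): Yellow button on the handle's end: 0 = out, 0.010 = pressed home. Takes about 7 N and stays where it is left. Pressed home with the handle within about 0.1 rad of upright, its pin enters a socket, latches the handle upright and frees the wheel; if the handle leans more it stops half way. Do not press it while the handle is folded.
- plunger_top (a point): Centre of the end face of the yellow button (16 mm across; 98 mm from the hinge when out, 88 when home).
- jaw: Steel movable jaw. Its origin coincides with the clamp's origin when the wheel is at 0 and moves along clamp -y with it; its gripping face lies 84 mm from its origin along -y, 64 wide, from z 18 to 48 mm.
- heat_sink: Finned aluminium heat sink, 40 x 60 x 27 mm, loose on the bed between jaw and pad, the 60 mm length along the clamp's y. Origin: centre of its underside. The pad is an orange block 60 wide on two springs in front of the blue back jaw, its place on the bed differs each time (its face 160 to 180 mm from the clamp's origin along -y). It gives 10 mm at 5 N per mm, then bottoms out.
- parts_box: Bystander: open blue compartment box, 139x200x38, fixed in place (mm). Origin: centre of its underside.
- flux_tin: Bystander: small white tin with yellow lid, 44 across, 28 high (mm). Origin: centre of its underside.
- solder_spool: Bystander: spool of solder, 62 across, 50 high (mm). Origin: centre of its underside.
- pvc_tape: Bystander: roll of black tape, 60 across, 18 high (mm). Origin: centre of its underside.
- screwdriver: Bystander: red-handled screwdriver, 173 long (mm). Origin: centre of its underside.
- side_cutters: Bystander: side cutters with red grips, 113 long, fixed in place (mm). Origin: centre of its underside.
- bottle: Bystander: white pump bottle, 57 across, 133 high (mm). Origin: centre of its underside.
Not all that is in view belongs to the job. There is more than one size of the heat_sink; the one meant has the size given above.

How it is judged (in metres and radians):
On the way, in this order (a step that is already met when the one before it is completed fails the run):
1. the handle is upright and latched by its button (value of joint handle above 1.35 rad and value of joint plunger above 0.0075 m), for 0.1 s.
2. the wheel has been cranked on by more than half a turn (value of joint wheel above 3.3 rad), for 0.1 s.
At the end, for the whole second after the job is handed in: Green key 6.5 mm or more down (red up); handle within 0.22 rad of upright, its button 7.5 mm or more in; jaw presses the heat sink with over 30 N (pad 6 or more of its 10 mm in); heat sink flat on the bed (0.06 rad, 4 mm); wheel and heat sink at rest (all of step 1 and value of joint green_key above 0.0065 m and contact force between jaw and heat_sink above 30 N and angle between heat_sink's own z axis and vertical below 0.06 rad and z of heat_sink in the frame of clamp between 0.015 and 0.022 m and not (velocity of joint wheel above 0.03 rad/s or velocity of joint wheel below -0.03 rad/s) and linear speed of heat_sink below 0.01 m/s); the robot touches nothing.
It fails at once if a bystander is moved by more than 20 mm (distance of any of flux_tin, solder_spool, pvc_tape, screwdriver, bottle from where it was at the start of the episode above 0.02 m).
It also fails if it takes over 70 s, if anything falls off the work surface, if the arm or the gripper's body presses on something with over 40 N, if the wrist force passes 120 N, or if a joint passes its speed limit or range.

## Working session

There is one attempt and no reset: what is moved stays moved. The work goes in short steps, Python scripts to look and compute and a shell command to move; the robot and the scene stay as the last step left them, time stands still between calls to the robot, and variables do not carry over. Pictures are saved under pics/ and viewed, at most 10 in all, crops included, and the job is handed in when it is done.

```bash
mkdir -p pics
python3 - <<'E'
from plant import arm
import cv2,numpy as np
s=arm.read_state();print(s['time_s'],s['tool_pos'],s['tool_rot'],s['width'])
for n in ['top','side']:
    cv2.imwrite(f'pics/{n}0.png',arm.camera(n)); p=arm.camera_params(n);print(n,np.round(p['K'],1).tolist(),p['D'],np.round(p['extrinsics'],3).tolist())
E
```

```text
0.0 [185.64032925 648.51982124 244.46293456] [-6.38137585e-05  1.38931123e-01  9.90301707e-01 -8.16799011e-04] 85.17728858304652
top [[487.6, 0.0, 317.6], [0.0, 487.6, 239.2], [0.0, 0.0, 1.0]] [0.01101786 0.         0.         0.         0.        ] [[-0.018, -0.985, 0.171, 320.831], [-1.0, 0.018, -0.004, -35.688], [0.001, -0.171, -0.985, 1376.672], [0.0, 0.0, 0.0, 1.0]]
side [[466.5, 0.0, 321.0], [0.0, 466.5, 238.6], [0.0, 0.0, 1.0]] [-0.05704549  0.          0.          0.          0.        ] [[-0.945, -0.177, 0.274, 276.604], [-0.326, 0.527, -0.785, 726.559], [-0.005, -0.831, -0.556, 635.844], [0.0, 0.0, 0.0, 1.0]]
```

View pics/top0.png

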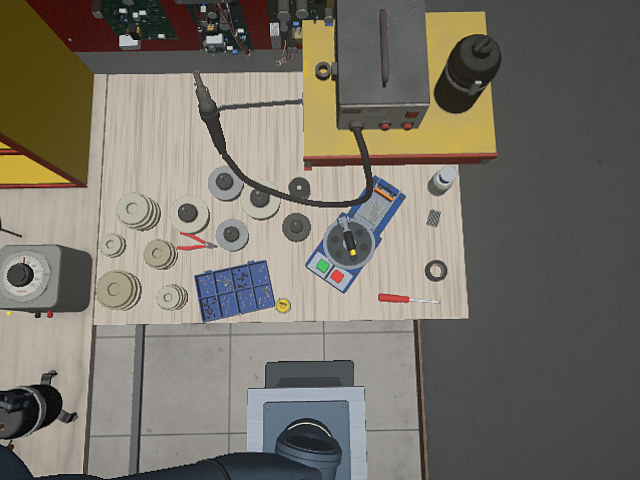

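View pics/side0.png

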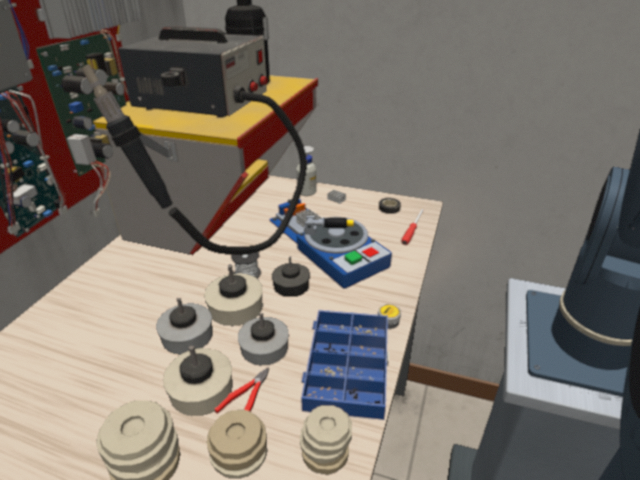

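```bash
cat > h.py <<'E'
from plant import arm
import cv2,numpy as np
def ray(n,u,v,P=None):
    p=P or arm.camera_params(n);T=np.array(p['extrinsics'])
    x=cv2.undistortPoints(np.array([[[u,v]]],float),np.array(p['K']),np.array(p['D']))[0,0]
    return T[:3,3],T[:3,:3]@np.array([x[0],x[1],1])
def atz(n,u,v,z,P=None):
    o,d=ray(n,u,v,P);return o+d*(z-o[2])/d[2]
def proj(n,X,P=None):
    p=P or arm.camera_params(n);M=np.linalg.inv(np.array(p['extrinsics']))
    r=cv2.projectPoints(np.array(X,float).reshape(-1,1,3),cv2.Rodrigues(M[:3,:3])[0],M[:3,3],np.array(p['K']),np.array(p['D']))[0]
    return r[:,0]
def crop(src,dst,x0,y0,w,h,k):
    cv2.imwrite(dst,cv2.resize(cv2.imread(src)[y0:y0+h,x0:x0+w],None,fx=k,fy=k,interpolation=cv2.INTER_CUBIC))
E
python3 - <<'E'
from h import *
a=cv2.resize(cv2.imread('pics/top0.png')[170:300,295:415],None,fx=4.6,fy=4.6,interpolation=2)[:, :]
b=cv2.resize(cv2.imread('pics/side0.png')[195:290,265:395],None,fx=4.6,fy=4.6,interpolation=2)
cv2.imwrite('pics/topc.png',a);cv2.imwrite('pics/sidec.png',b);print(a.shape,b.shape)
E
```

```text
(598, 552, 3) (437, 598, 3)
```

View pics/topc.png

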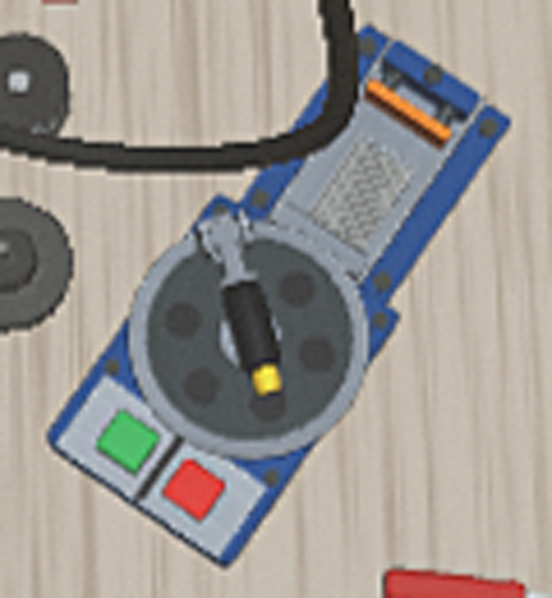

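View pics/sidec.png

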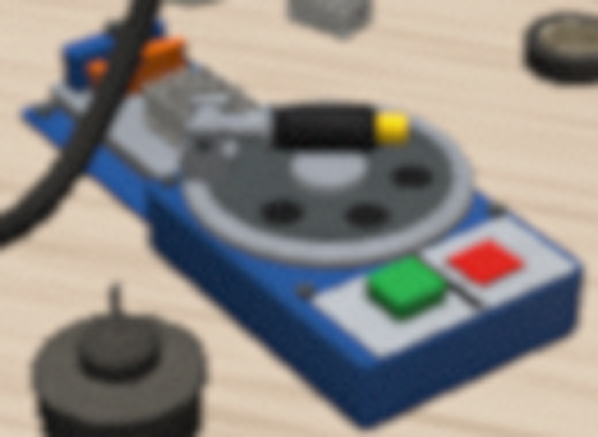

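Run:
```python
from h import *
from scipy.optimize import least_squares
t=lambda u,v:((u+.5)/4.6+294.5,(v+.5)/4.6+169.5)
s=lambda u,v:((u+.5)/4.6+264.5,(v+.5)/4.6+194.5)
obs=[('top',t(248.5,346),(0,0,58)),('top',t(128,440),(24,92,59)),('top',t(194,489),(-24,92,50)),('top',t(52,435),(68,118,43)),('top',t(228,563),(-68,118,43)),
('side',s(408,283),(24,92,59)),('side',s(487,262),(-24,92,50)),('side',s(328,183),(0,0,58)),('side',s(370,365),(68,118,43)),('side',s(580,270),(-68,118,43))]
Ps={n:arm.camera_params(n) for n in('top','side')}
def W(p,X):
    c,q=np.cos(p[2]),np.sin(p[2]);return [p[0]+c*X[0]-q*X[1],p[1]+q*X[0]+c*X[1],X[2]]
def f(p):return np.concatenate([proj(n,W(p,X),Ps[n])[0]-np.array(px) for n,px,X in obs])
g=atz('top',*obs[0][1],58);print(g)
for n,px,X in obs: print(n,X,atz(n,*px,X[2]).round(0))
r=min((least_squares(f,[g[0],g[1],a]) for a in (0,1.5,3,4.5)),key=lambda r:r.cost);print(r.x,r.fun.round(1))
p=r.x
# handle: end button in top & side triangulate
def tri(a,b):
    o1,d1=ray('top',*a);o2,d2=ray('side',*b);A=np.c_[d1,-d2];k=np.linalg.lstsq(A,o2-o1,rcond=None)[0];return (o1+d1*k[0]+o2+d2*k[1])/2,np.linalg.norm(o1+d1*k[0]-o2-d2*k[1])
print('btn',tri(t(269,391),s(405,127)))
print('grip near end',tri(t(239,285),s(273,127)))
print('grip far end',tri(t(264,367),s(377,127)))
print('hinge',tri(t(222,240),s(205,118)))
print('pad front',[atz('top',*t(*q),40) for q in((368,97),(446,143))])
for q in((348,0),(335,110),(250,155),(100,155)):print('cable',q,[atz('top',*t(*q),z).round() for z in(100,300,500)])
print('cable tri',tri(t(335,110),s(110,100)))
print('TCP',arm.read_state()['tool_pos'])
```

```text
[ 531.97955049 -125.33991396   58.        ]
top (0, 0, 58) [ 532. -125.   58.]
top (24, 92, 59) [477. -52.  59.]
top (-24, 92, 50) [448. -91.  50.]
top (68, 118, 43) [483.  -7.  43.]
top (-68, 118, 43) [ 404. -110.   43.]
side (24, 92, 59) [475. -47.  59.]
side (-24, 92, 50) [447. -88.  50.]
side (0, 0, 58) [ 535. -117.   58.]
side (68, 118, 43) [479.  -3.  43.]
side (-68, 118, 43) [ 406. -105.   43.]
[ 537.13253723 -124.6486019     7.23071263] [-0.3 -1.9 -0.4  0.2 -0.2 -0.1 -2.4  0.6  0.2  1.  -0.2 -1.2 -0.2 -0.8
  0.2 -1.9 -1.1  0.6  2.4 -1.2]
btn (array([ 501.25544368, -134.43635407,   86.55958755]), np.float64(1.0440581798716537))
grip near end (array([ 564.31938529, -119.10125796,   83.24605179]), np.float64(0.0695230203776468))
grip far end (array([ 515.16091555, -132.13101454,   85.26404036]), np.float64(0.18414743784874815))
hinge (array([ 593.11885881, -108.9568362 ,   88.07676324]), np.float64(5.4543894421565495))
pad front [array([ 688.65474735, -204.60120677,   40.        ]), array([ 658.66822616, -251.29279088,   40.        ])]
cable (348, 0) [array([ 732., -187.,  100.]), array([ 667., -164.,  300.]), array([ 603., -140.,  500.])]
cable (335, 110) [array([ 665., -177.,  100.]), array([ 611., -155.,  300.]), array([ 557., -133.,  500.])]
cable (250, 155) [array([ 638., -127.,  100.]), array([ 589., -112.,  300.]), array([539., -98., 500.])]
cable (100, 155) [array([640., -39., 100.]), array([590., -38., 300.]), array([540., -38., 500.])]
cable tri (array([ 680.13277755, -184.23901684,   39.59661538]), np.float64(1.520266854022522))
TCP [185.63232554 648.57908312 244.52258511]
```

Run:
```python
from h import *
T=np.array([(357,130),(365,155),(370,180),(366,194),(345,203),(320,206),(300,204),(265,192),(240,175),(225,150),(212,120),(197,72)],float)
S=np.array([(250,95),(280,108),(297,130),(303,165),(298,195),(285,220),(260,240),(230,250),(200,240),(172,212),(120,125),(85,65)],float)
def dens(a):
    i=np.arange(len(a));j=np.linspace(0,len(a)-1,300);return np.c_[np.interp(j,i,a[:,0]),np.interp(j,i,a[:,1])]
D=dens(S);Sr=[ray('side',*q) for q in D]
for a in T:
    o,d=ray('top',*a);L=[]
    for q,(o2,d2) in zip(D,Sr):
        n=np.cross(d,d2);L.append(abs(n@(o2-o))/np.linalg.norm(n))
    L=np.array(L)
    idx=[i for i in range(300) if L[i]==L[max(0,i-8):i+9].min() and L[i]<15]
    for i in idx:
        o2,d2=Sr[i];k=np.linalg.lstsq(np.c_[d,-d2],o2-o,rcond=None)[0];print(a,D[i].round(),(o+d*k[0]).round(),L[i].round(1))
```

```text
[357. 130.] [250.  95.] [ 741. -131.  355.] 11.7
[357. 130.] [207. 242.] [ 922. -172.  -84.] 1.1
[365. 155.] [271. 104.] [ 691. -149.  331.] 0.3
[365. 155.] [237. 248.] [ 844. -196. -100.] 0.8
[370. 180.] [294. 126.] [ 647. -164.  284.] 0.4
[370. 180.] [270. 232.] [ 741. -201.  -29.] 0.5
[366. 194.] [301. 154.] [ 631. -160.  222.] 0.4
[366. 194.] [289. 213.] [ 676. -178.   54.] 0.1
[345. 203.] [303. 163.] [ 608. -108.  227.] 0.5
[345. 203.] [294. 203.] [ 633. -115.  124.] 0.1
[320. 206.] [300. 149.] [587. -47. 286.] 0.1
[320. 206.] [285. 220.] [628. -48. 118.] 0.0
[300. 204.] [295. 127.] [578.  -3. 345.] 0.4
[300. 204.] [273. 230.] [633.   4. 125.] 0.7
[265. 192.] [271. 104.] [589.  67. 406.] 0.3
[265. 192.] [237. 248.] [665.  96. 133.] 0.5
[240. 175.] [202. 241.] [698. 155. 179.] 1.0
[225. 150.] [167. 204.] [736. 178. 259.] 0.3
[212. 120.] [133. 147.] [768. 189. 360.] 1.8
[197.  72.] [86. 67.] [817. 194. 479.] 0.3
```

```bash
cat >> h.py <<'E'
from scipy.spatial.transform import Rotation as Ro, Slerp
def pose(yaw,tilt):
    "tool y horizontal at angle yaw(deg), tool z down then tilted outward by tilt deg"
    c,s=np.cos(np.radians(yaw)),np.sin(np.radians(yaw));y=np.array([c,s,0]);z=np.array([0,0,-1.]);x=np.cross(y,z)
    return Ro.from_matrix(np.c_[x,y,z])*Ro.from_rotvec([0,-np.radians(tilt),0])
def cur():
    s=arm.read_state();w,x,y,z=s['tool_rot'];return np.array(s['tool_pos']),Ro.from_quat([x,y,z,w])
def plan(wps,jaw,start=None):
    "wps: list of (pos,Ro,n)"
    p,R=start or cur();out=[]
    for P,Q,n in wps:
        P=np.array(P,float);sl=Slerp([0,1],Ro.concatenate([R,Q]));p0=p
        for k in range(1,n+1):
            pn=p0+(P-p0)*k/n;Rn=sl(k/n)
            r=np.degrees((R.inv()*Rn).as_rotvec())/6;t=R.inv().apply(pn-p)/30
            out.append([round(float(v),2)+0 for v in (*r,*t)]+[jaw]);p,R=pn,Rn
    for i in range(0,len(out),10):print('[['+','.join('['+','.join(f'{v:g}' for v in r)+']' for r in out[i:i+10])+']]')
def st():
    s=arm.read_state();print(round(s['time_s'],2),np.round(s['tool_pos'],1),np.round(s['force'],1),'w',round(s['width'],1),'g',round(s['grip_force'],1),'q',np.round(s['q'],2))
E
python3 - <<'E'
from h import *
K=pose(54.3,0)
plan([((330,420,245),pose(74,0),10),((440,160,200),K,10),((475,-50,120),K,10)],1)
E
```

```text
[[[0,0,0,-0.67,-0.6,0,1],[0,0,0,-0.67,-0.6,0,1],[0,0,0,-0.67,-0.6,0,1],[0,0,0,-0.67,-0.6,0,1],[0,0,0,-0.67,-0.6,0,1],[0,0,0,-0.67,-0.6,0,1],[0,0,0,-0.67,-0.6,0,1],[0,0,0,-0.67,-0.6,0,1],[0,0,0,-0.67,-0.6,0,1],[0,0,0,-0.67,-0.6,0,1]]]
[[[0,0,0.33,-0.59,-0.73,0.15,1],[0,0,0.33,-0.62,-0.71,0.15,1],[0,0,0.33,-0.64,-0.69,0.15,1],[0,0,0.33,-0.66,-0.67,0.15,1],[0,0,0.33,-0.69,-0.64,0.15,1],[0,0,0.33,-0.71,-0.62,0.15,1],[0,0,0.33,-0.73,-0.6,0.15,1],[0,0,0.33,-0.75,-0.57,0.15,1],[0,0,0.33,-0.77,-0.54,0.15,1],[0,0,0.33,-0.79,-0.52,0.15,1]]]
[[[0,0,0,-0.5,-0.5,0.27,1],[0,0,0,-0.5,-0.5,0.27,1],[0,0,0,-0.5,-0.5,0.27,1],[0,0,0,-0.5,-0.5,0.27,1],[0,0,0,-0.5,-0.5,0.27,1],[0,0,0,-0.5,-0.5,0.27,1],[0,0,0,-0.5,-0.5,0.27,1],[0,0,0,-0.5,-0.5,0.27,1],[0,0,0,-0.5,-0.5,0.27,1],[0,0,0,-0.5,-0.5,0.27,1]]]
```

```bash
python3 -m inch '[[[0,0,0,-0.67,-0.6,0,1],[0,0,0,-0.67,-0.6,0,1],[0,0,0,-0.67,-0.6,0,1],[0,0,0,-0.67,-0.6,0,1],[0,0,0,-0.67,-0.6,0,1],[0,0,0,-0.67,-0.6,0,1],[0,0,0,-0.67,-0.6,0,1],[0,0,0,-0.67,-0.6,0,1],[0,0,0,-0.67,-0.6,0,1],[0,0,0,-0.67,-0.6,0,1]]]'
python3 -m inch '[[[0,0,0.33,-0.59,-0.73,0.15,1],[0,0,0.33,-0.62,-0.71,0.15,1],[0,0,0.33,-0.64,-0.69,0.15,1],[0,0,0.33,-0.66,-0.67,0.15,1],[0,0,0.33,-0.69,-0.64,0.15,1],[0,0,0.33,-0.71,-0.62,0.15,1],[0,0,0.33,-0.73,-0.6,0.15,1],[0,0,0.33,-0.75,-0.57,0.15,1],[0,0,0.33,-0.77,-0.54,0.15,1],[0,0,0.33,-0.79,-0.52,0.15,1]]]'
python3 -m inch '[[[0,0,0,-0.5,-0.5,0.27,1],[0,0,0,-0.5,-0.5,0.27,1],[0,0,0,-0.5,-0.5,0.27,1],[0,0,0,-0.5,-0.5,0.27,1],[0,0,0,-0.5,-0.5,0.27,1],[0,0,0,-0.5,-0.5,0.27,1],[0,0,0,-0.5,-0.5,0.27,1],[0,0,0,-0.5,-0.5,0.27,1],[0,0,0,-0.5,-0.5,0.27,1],[0,0,0,-0.5,-0.5,0.27,1]]]'
python3 - <<'E'
from h import *
st();s=arm.read_state()
P=arm.camera_params('wrist');im=arm.camera('wrist');cv2.imwrite('pics/w1.png',im);import json
json.dump({k:np.array(v).tolist() for k,v in P.items()},open('w1.json','w'))
plan([((475,-50,78),pose(54.3,0),5)],1)
E
```

```text
time_s: 1.1
tool_pos: [329.8, 419.4, 245.0]
tool_rot: [-0.0, 0.139, 0.99, -0.0]
force: [-0.1, -0.9, 0.0]
width: -0.2
grip_force: 0.0
time_s: 2.1
tool_pos: [439.9, 159.3, 200.0]
tool_rot: [-0.0, 0.308, 0.951, -0.0]
force: [0.2, 1.0, -0.2]
width: 0.2
grip_force: 0.0
time_s: 3.1
tool_pos: [473.7, -49.8, 118.8]
tool_rot: [-0.0, 0.307, 0.952, -0.0]
force: [0.2, 0.3, 0.0]
width: 0.3
grip_force: 0.0
3.1 [473.7 -49.8 118.8] [0.2 0.3 0. ] w 0.3 g 0.0 q [-0.11  0.47  0.17  2.11 -0.14  0.58  1.1 ]
[[[0,0,-0.01,0.01,0.03,0.27,1],[0,0,-0.01,0.01,0.02,0.27,1],[0,0,-0.01,0.01,0.02,0.27,1],[0,0,-0.01,0.01,0.02,0.27,1],[0,0,-0.01,0.01,0.02,0.27,1]]]
```

View pics/w1.png

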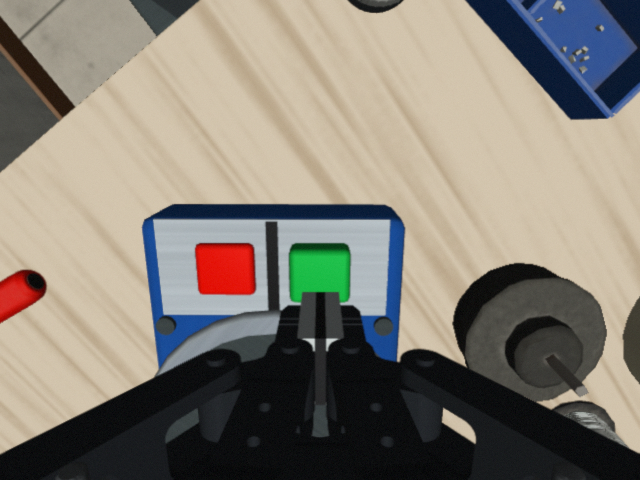

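Run:
```python
from h import *
import json
P=json.load(open('w1.json'))
g=atz('wrist',320,272,59,P);r=atz('wrist',226,268.5,50,P);print(g,r,np.hypot(*(g-r)[:2]),np.degrees(np.arctan2(*(g-r)[1::-1])))
for u,v in((151,219),(396,220)):print(atz('wrist',u,v,45,P))
plan([((*g[:2],76),pose(54.3,0),6)],1)
```

```text
[472.98943118 -50.35238819  59.        ] [446.42187911 -89.71549809  50.        ] 47.489885700076655 55.98319711207763
[ 404.77078665 -105.62695341   45.        ]
[476.98763358  -6.3586187   45.        ]
[[[0,0,-0.01,0.01,0.01,0.23,1],[0,0,-0.01,0.01,0.01,0.23,1],[0,0,-0.01,0.01,0.01,0.23,1],[0,0,-0.01,0.01,0.01,0.23,1],[0,0,-0.01,0.01,0.01,0.23,1],[0,0,-0.01,0.01,0.01,0.23,1]]]
```

```bash
python3 -m inch '[[[0,0,0,0,0,0.23,1],[0,0,0,0,0,0.23,1],[0,0,0,0,0,0.23,1],[0,0,0,0,0,0.23,1],[0,0,0,0,0,0.23,1],[0,0,0,0,0,0.23,1],[0,0,0,0,0,0.11,1],[0,0,0,0,0,0.11,1],[0,0,0,0,0,0.1,1],[0,0,0,0,0,0.1,1]]]'
```

```text
time_s: 4.15
tool_pos: [473.6, -48.9, 65.3]
tool_rot: [-0.0, 0.307, 0.952, 0.0]
force: [-1.8, 0.5, 4.3]
width: 0.0
grip_force: 2.1
```

```bash
python3 -m inch '[[[0,0,0,0,0,0.05,1],[0,0,0,0,0,0.04,1],[0,0,0,0,0,0.04,1],[0,0,0,0,0,0.04,1],[0,0,0,0,0,0,1],[0,0,0,0,0,0,1],[0,0,0,0,0,0,1],[0,0,0,0,0,0,1],[0,0,0,0,0,0,1],[0,0,0,0,0,0,1]]]'
```

```text
time_s: 5.15
tool_pos: [473.8, -48.9, 63.5]
tool_rot: [0.001, 0.307, 0.952, 0.001]
force: [-14.5, 3.7, 64.8]
width: 0.0
grip_force: 32.1
```

Run:
```python
from h import *
H=pose(104.8,40);z=H.as_matrix()[:,2];g=np.array([535,-126,92]);print(z)
plan([((473.8,-49,130),pose(54.3,0),3),((465,-90,170),pose(78,18),6),(g-z*80,H,9)],-1)
```

```text
[ 0.62146209  0.16419737 -0.76604444]
[[[0.01,0,-0.01,0,0,-0.74,-1],[0.01,0,-0.01,0,0,-0.74,-1],[0.01,0,-0.01,0,0,-0.74,-1],[-0.1,-0.49,-0.65,-0.09,-0.21,-0.22,-1],[-0.1,-0.49,-0.65,-0.09,-0.22,-0.22,-1],[-0.1,-0.49,-0.65,-0.09,-0.22,-0.22,-1],[-0.1,-0.49,-0.65,-0.08,-0.22,-0.22,-1],[-0.1,-0.49,-0.65,-0.08,-0.23,-0.21,-1],[-0.1,-0.49,-0.65,-0.07,-0.23,-0.21,-1],[-0.24,-0.4,-0.44,-0.09,-0.16,0.09,-1]]]
[[[-0.24,-0.4,-0.44,-0.08,-0.17,0.09,-1],[-0.24,-0.4,-0.44,-0.06,-0.17,0.09,-1],[-0.24,-0.4,-0.44,-0.05,-0.18,0.09,-1],[-0.24,-0.4,-0.44,-0.04,-0.18,0.09,-1],[-0.24,-0.4,-0.44,-0.03,-0.19,0.08,-1],[-0.24,-0.4,-0.44,-0.02,-0.19,0.08,-1],[-0.24,-0.4,-0.44,0,-0.19,0.07,-1],[-0.24,-0.4,-0.44,0.01,-0.19,0.07,-1]]]
```

```bash
python3 -m inch '[[[0,0,0,0,0,-0.74,1],[0,0,0,0,0,-0.74,0],[0,0,0,0,0,-0.74,-1],[-0.1,-0.49,-0.65,-0.09,-0.21,-0.22,-1],[-0.1,-0.49,-0.65,-0.09,-0.22,-0.22,-1],[-0.1,-0.49,-0.65,-0.09,-0.22,-0.22,-1],[-0.1,-0.49,-0.65,-0.08,-0.22,-0.22,-1],[-0.1,-0.49,-0.65,-0.08,-0.23,-0.21,-1],[-0.1,-0.49,-0.65,-0.07,-0.23,-0.21,-1],[-0.24,-0.4,-0.44,-0.09,-0.16,0.09,-1]]]'
python3 -m inch '[[[-0.24,-0.4,-0.44,-0.08,-0.17,0.09,-1],[-0.24,-0.4,-0.44,-0.06,-0.17,0.09,-1],[-0.24,-0.4,-0.44,-0.05,-0.18,0.09,-1],[-0.24,-0.4,-0.44,-0.04,-0.18,0.09,-1],[-0.24,-0.4,-0.44,-0.03,-0.19,0.08,-1],[-0.24,-0.4,-0.44,-0.02,-0.19,0.08,-1],[-0.24,-0.4,-0.44,0,-0.19,0.07,-1],[-0.24,-0.4,-0.44,0.01,-0.19,0.07,-1],[0,0,0,0,0,0,-1],[0,0,0,0,0,0,-1]]]'
python3 - <<'E'
from h import *
st();p,R=cur();print(R.as_matrix().round(2).tolist())
P=arm.camera_params('wrist');im=arm.camera('wrist');cv2.imwrite('pics/w2.png',im);import json
json.dump({k:np.array(v).tolist() for k,v in P.items()},open('w2.json','w'))
E
```

```text
time_s: 6.15
tool_pos: [467.4, -94.3, 166.9]
tool_rot: [0.175, 0.079, 0.981, -0.011]
force: [0.4, -0.5, -0.6]
width: 85.8
grip_force: 0.0
time_s: 7.15
tool_pos: [462.8, -128.8, 145.9]
tool_rot: [0.245, -0.03, 0.969, 0.01]
force: [-0.5, 0.0, 0.1]
width: 85.5
grip_force: 0.0
7.15 [ 462.8 -128.8  145.9] [-0.5  0.   0.1] w 85.5 g 0.0 q [ 0.96  0.44 -0.9   2.44  1.93  0.23 -0.06]
[[-0.88, -0.06, 0.47], [-0.05, 1.0, 0.03], [-0.48, 0.0, -0.88]]
```

View pics/w2.png

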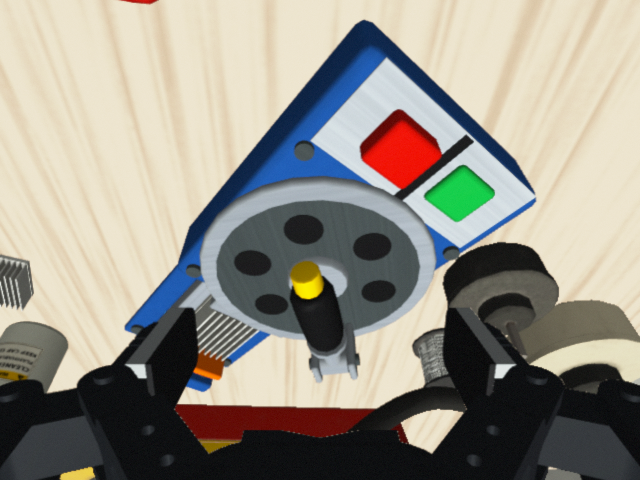

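Run:
```python
from h import *
import json
from scipy.optimize import least_squares
P={n:arm.camera_params(n) for n in('top','side')};P['w']=json.load(open('w2.json'));P['v']=json.load(open('w1.json'))
t=lambda u,v:((u+.5)/4.6+294.5,(v+.5)/4.6+169.5)
s=lambda u,v:((u+.5)/4.6+264.5,(v+.5)/4.6+194.5)
def M(p):
    ax,ay,yaw,phi,th=p;d=np.array([np.cos(phi),np.sin(phi),0]);h=np.array([ax,ay,82])+60*d
    u=-d*np.cos(th)+np.array([0,0,np.sin(th)]);C=lambda x,y,z:np.array([ax+x*np.cos(yaw)-y*np.sin(yaw),ay+x*np.sin(yaw)+y*np.cos(yaw),z])
    return h,u,C
def f(p):
    h,u,C=M(p);a=np.array([p[0],p[1],58])
    O=[('top',t(248.5,346),a),('top',t(128,440),C(24,92,59)),('top',t(194,489),C(-24,92,50)),('side',s(408,283),C(24,92,59)),('side',s(487,262),C(-24,92,50)),
    ('v',(320,272),C(24,92,59)),('v',(226,268.5),C(-24,92,50)),('w',(460,193),C(24,92,50)),('w',(401,149),C(-24,92,59)),('w',(306,273),h+98*u),('w',(321,318),h+62*u),('w',(334,362),h),
    ('top',t(239,285),h+32*u),('top',t(264,367),h+84*u),('side',s(273,127),h+32*u),('side',s(377,127),h+84*u)]
    return np.concatenate([(proj(n,X,P[n])[0]-np.array(q))*(.4 if n in'wv' else 1) for n,q,X in O])
r=least_squares(f,[535,-123,.95,.25,.05],loss='soft_l1');print(r.x,np.degrees(r.x[2:]),f(r.x).reshape(-1,2).round(1).tolist());h,u,C=M(r.x);print(h,h+62*u)
```

```text
[ 5.35664020e+02 -1.24321455e+02  9.55073282e-01  2.31064008e-01
  6.87028184e-02] [54.72166821 13.23899244  3.93638153] [[-0.4, -1.3], [-0.3, 0.9], [-0.1, 0.5], [0.7, -1.1], [0.6, -0.8], [-0.1, 1.5], [-0.5, 0.6], [0.5, 1.2], [0.5, 3.5], [0.6, 0.7], [-0.6, -2.2], [0.3, -0.6], [-0.4, 0.4], [-0.8, 0.8], [0.4, 0.0], [0.9, -0.2]]
[ 594.06941666 -110.58065186   82.        ] [ 533.85955127 -124.74598499   86.25622461]
```

Run:
```python
from h import *
H=pose(103.2,28);z=H.as_matrix()[:,2];g=np.array([534,-124.7,92])+5*z
plan([(g-z*60,H,5),(g,H,5)],-1)
```

```text
[[[-0.14,0.01,-0.28,-0.25,-0.04,0.18,-1],[-0.14,0.01,-0.28,-0.25,-0.05,0.18,-1],[-0.14,0.01,-0.28,-0.25,-0.06,0.17,-1],[-0.14,0.01,-0.28,-0.24,-0.07,0.17,-1],[-0.14,0.01,-0.28,-0.24,-0.08,0.17,-1],[0,0,0,0,0,0.4,-1],[0,0,0,0,0,0.4,-1],[0,0,0,0,0,0.4,-1],[0,0,0,0,0,0.4,-1],[0,0,0,0,0,0.4,-1]]]
```

```bash
python3 -m inch '[[[-0.14,0.01,-0.28,-0.25,-0.04,0.18,-1],[-0.14,0.01,-0.28,-0.25,-0.05,0.18,-1],[-0.14,0.01,-0.28,-0.25,-0.06,0.17,-1],[-0.14,0.01,-0.28,-0.24,-0.07,0.17,-1],[-0.14,0.01,-0.28,-0.24,-0.08,0.17,-1],[0,0,0,0,0,0.4,-1],[0,0,0,0,0,0.4,-1],[0,0,0,0,0,0.4,-1],[0,0,0,0,0,0.4,-1],[0,0,0,0,0,0,-1]]]'
python3 - <<'E'
from h import *
st();p,R=cur();print(R.as_matrix().round(2).tolist())
H=pose(103.2,28);z=H.as_matrix()[:,2];g=np.array([534,-124.7,92])+5*z
print(g);plan([(g,H,2)],-1)
E
```

```text
time_s: 8.2
tool_pos: [531.6, -124.4, 97.6]
tool_rot: [0.241, -0.112, 0.964, 0.028]
force: [0.0, 0.1, -0.6]
width: 85.3
grip_force: 0.0
8.2 [ 531.6 -124.4   97.6] [ 0.   0.1 -0.6] w 85.3 g 0.0 q [ 0.93  0.66 -0.95  2.31  1.81  0.33  0.28]
[[-0.86, -0.23, 0.46], [-0.2, 0.97, 0.11], [-0.47, -0.0, -0.88]]
[ 536.28533805 -124.1639788    87.58526204]
[[[0,0.01,0.01,0.01,-0.01,0.18,-1],[0,0.01,0.01,0.01,-0.01,0.18,-1]]]
```

```bash
python3 -m inch '[[[0,0,0,0,0,0.18,-1],[0,0,0,0,0,0.18,-1],[0,0,0,0,0,0,1],[0,0,0,0,0,0,1],[0,0,0,0,0,0,1],[0,0,0,0,0,0,1],[0,0,0,0,0,0,1],[0,0,0,0,0,0,1],[0,0,0,0,0,0,1],[0,0,0,0,0,0,1]]]' 25
python3 - <<'E'
from h import *
st();p,R=cur()
z=R.as_matrix()[:,2];gp=p-5*z;print(gp)
h=np.array([594,-110.5,82]);phi=np.radians(13.2);d=np.array([np.cos(phi),np.sin(phi),0])
# arc: contact point at handle-frame radius rr; centre line
v=gp-h;rr=np.hypot(v@d,v[2]);a0=np.arctan2(v[2],-v@d);print(rr,a0)
w=[]
for k in range(1,21):
    a=a0+(np.pi/2+.03-a0)*k/20;til=28+10*k/20;Q=pose(103.2,til);c=h+rr*(-d*np.cos(a)+np.array([0,0,np.sin(a)]))+5*Q.as_matrix()[:,2];w.append((c,Q,1))
plan(w,1)
E
```

```text
time_s: 9.2
tool_pos: [536.0, -125.2, 89.0]
tool_rot: [0.242, -0.112, 0.963, 0.027]
force: [-2.8, -0.4, 2.8]
width: 23.9
grip_force: 27.4
9.2 [ 536.  -125.2   89. ] [-2.8 -0.4  2.8] w 23.9 g 27.4 q [ 0.94  0.69 -0.97  2.31  1.85  0.36  0.25]
[ 533.71049418 -125.69867936   93.45459866]
63.213696254926646 0.18221096737102546
[[[-0.02,-0.05,0.02,-0.1,0.03,-0.11,1],[0,-0.08,0,-0.11,0,-0.11,1],[0,-0.08,0,-0.12,0,-0.1,1],[0,-0.08,0,-0.12,0,-0.09,1],[0,-0.08,0,-0.13,0,-0.08,1],[0,-0.08,0,-0.13,0,-0.07,1],[0,-0.08,0,-0.14,0,-0.06,1],[0,-0.08,0,-0.14,0,-0.05,1],[0,-0.08,0,-0.15,0,-0.03,1],[0,-0.08,0,-0.15,0,-0.02,1]]]
[[[0,-0.08,0,-0.15,0,-0.01,1],[0,-0.08,0,-0.15,0,0,1],[0,-0.08,0,-0.15,0,0.01,1],[0,-0.08,0,-0.15,0,0.03,1],[0,-0.08,0,-0.15,0,0.04,1],[0,-0.08,0,-0.14,0,0.05,1],[0,-0.08,0,-0.14,0,0.06,1],[0,-0.08,0,-0.13,0,0.07,1],[0,-0.08,0,-0.13,0,0.08,1],[0,-0.08,0,-0.12,0,0.09,1]]]
```

```bash
python3 -m inch '[[[-0.02,-0.05,0.02,-0.1,0.03,-0.11,1],[0,-0.08,0,-0.11,0,-0.11,1],[0,-0.08,0,-0.12,0,-0.1,1],[0,-0.08,0,-0.12,0,-0.09,1],[0,-0.08,0,-0.13,0,-0.08,1],[0,-0.08,0,-0.13,0,-0.07,1],[0,-0.08,0,-0.14,0,-0.06,1],[0,-0.08,0,-0.14,0,-0.05,1],[0,-0.08,0,-0.15,0,-0.03,1],[0,-0.08,0,-0.15,0,-0.02,1]]]'
```

```text
time_s: 10.2
tool_pos: [557.5, -119.7, 127.4]
tool_rot: [0.28, -0.11, 0.953, 0.032]
force: [-6.9, -6.2, -0.8]
width: 23.1
grip_force: 24.1
```

```bash
python3 -m inch '[[[0,-0.08,0,-0.15,0,-0.01,1],[0,-0.08,0,-0.15,0,0,1],[0,-0.08,0,-0.15,0,0.01,1],[0,-0.08,0,-0.15,0,0.03,1],[0,-0.08,0,-0.15,0,0.04,1],[0,-0.08,0,-0.14,0,0.05,1],[0,-0.08,0,-0.14,0,0.06,1],[0,-0.08,0,-0.13,0,0.07,1],[0,-0.08,0,-0.13,0,0.08,1],[0,-0.08,0,-0.12,0,0.09,1]]]'
python3 - <<'E'
from h import *
st();p,R=cur();print(p-5*R.as_matrix()[:,2],R.as_matrix()[:,2])
cv2.imwrite('pics/s3.png',arm.camera('side'));a=cv2.imread('pics/s3.png')[120:310,240:420];cv2.imwrite('pics/s3c.png',cv2.resize(a,None,fx=3.1,fy=3.1,interpolation=2))
E
```

```text
time_s: 11.2
tool_pos: [599.4, -109.3, 141.4]
tool_rot: [0.321, -0.109, 0.94, 0.037]
force: [0.4, -0.9, 0.5]
width: 0.2
grip_force: 0.0
11.2 [ 599.4 -109.3  141.4] [ 0.4 -0.9  0.5] w 0.2 g 0.0 q [ 1.    0.72 -1.12  2.25  1.98  0.4   0.13]
[ 596.46010155 -109.97660137  145.35180014] [ 0.59496764  0.13992236 -0.79147662]
```

View pics/s3c.png

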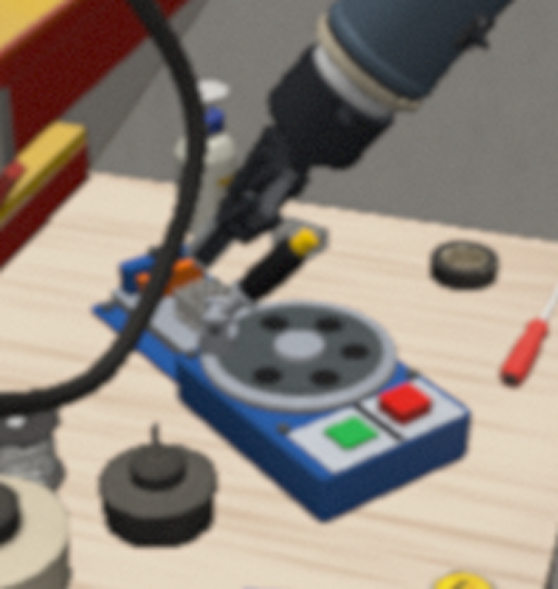

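Run:
```python
from h import *
h=np.array([594,-110.5,82]);phi=np.radians(13.2);d=np.array([np.cos(phi),np.sin(phi),0])
for th in np.arange(.6,1.2,.1): 
    b=h+95*(-d*np.cos(th)+np.array([0,0,np.sin(th)]));print(th.round(2),b.round(),proj('side',b).round(1))
q=pose(103.2,28);z=q.as_matrix()[:,2];print(z)
p,R=cur();zz=R.as_matrix()[:,2]
# tip target = TCP+14z
a=np.array([485,-136.,130])-14*z
plan([(p-100*zz,R,6),(h*[1,1,0]-d*110+[0,0,215],q,4),(h*[1,1,0]-d*110+[0,0,130]-14*z,q,6)],1)
print(h*[1,1,0]-d*110+[0,0,130]-14*z)
```

```text
0.6 [ 518. -128.  136.] [[345.6 203.2]]
0.7 [ 523. -127.  143.] [[343. 200.]]
0.8 [ 530. -126.  150.] [[340.1 197.1]]
0.9 [ 537. -124.  156.] [[336.9 194.4]]
1.0 [ 544. -122.  162.] [[333.3 192. ]]
1.1 [ 552. -120.  167.] [[329.5 189.8]]
[ 0.45706761  0.10720424 -0.88294759]
[[[0,0,0,0,0,-0.56,1],[0,0,0,0,0,-0.56,1],[0,0,0,0,0,-0.56,1],[0,0,0,0,0,-0.56,1],[0,0,0,0,0,-0.56,1],[0,0,0,0,0,-0.56,1],[0,0.4,0,0.39,0,-0.24,1],[0,0.4,0,0.4,0,-0.23,1],[0,0.4,0,0.41,0,-0.21,1],[0,0.4,0,0.42,0,-0.19,1]]]
[[[0,0,0,0.22,0,0.34,1],[0,0,0,0.22,0,0.34,1],[0,0,0,0.22,0,0.34,1],[0,0,0,0.22,0,0.34,1],[0,0,0,0.22,0,0.34,1],[0,0,0,0.22,0,0.34,1]]]
[ 480.50737416 -137.11945507  142.3612663 ]
```

```bash
python3 -m inch '[[[0,0,0,0,0,-0.56,1],[0,0,0,0,0,-0.56,1],[0,0,0,0,0,-0.56,1],[0,0,0,0,0,-0.56,1],[0,0,0,0,0,-0.56,1],[0,0,0,0,0,-0.56,1],[0,0.4,0,0.39,0,-0.24,1],[0,0.4,0,0.4,0,-0.23,1],[0,0.4,0,0.41,0,-0.21,1],[0,0.4,0,0.42,0,-0.19,1]]]'
python3 -m inch '[[[0,0,0,0.22,0,0.34,1],[0,0,0,0.22,0,0.34,1],[0,0,0,0.22,0,0.34,1],[0,0,0,0.22,0,0.34,1],[0,0,0,0.22,0,0.34,1],[0,0,0,0.22,0,0.34,1],[0,0,0,0,0,0,1],[0,0,0,0,0,0,1],[0,0,0,0,0,0,1],[0,0,0,0,0,0,1]]]'
python3 - <<'E'
from h import *
st();p,R=cur();print(R.as_matrix().round(2).tolist())
h=np.array([594,-110.5,82]);phi=np.radians(13.2);d=np.array([np.cos(phi),np.sin(phi),0]);q=pose(103.2,28);z=q.as_matrix()[:,2]
plan([(h*[1,1,0]-d*22+[0,0,130]-14*z,q,10)],1);print(h*[1,1,0]-d*22+[0,0,130]-14*z)
E
```

```text
time_s: 12.25
tool_pos: [484.8, -136.1, 215.6]
tool_rot: [0.24, -0.111, 0.964, 0.028]
force: [0.8, -0.6, -1.0]
width: 0.5
grip_force: 0.0
time_s: 13.25
tool_pos: [479.9, -137.6, 143.5]
tool_rot: [0.241, -0.111, 0.964, 0.028]
force: [1.2, -0.6, -0.4]
width: -0.0
grip_force: 0.0
13.25 [ 479.9 -137.6  143.5] [ 1.2 -0.6 -0.4] w -0.0 g 0.0 q [ 1.11  0.54 -1.05  2.36  1.47  0.25  0.62]
[[-0.86, -0.23, 0.46], [-0.2, 0.97, 0.11], [-0.47, 0.0, -0.88]]
[[[0,0,0,-0.26,0,0.14,1],[0,0,0,-0.26,0,0.14,1],[0,0,0,-0.26,0,0.14,1],[0,0,0,-0.26,0,0.14,1],[0,0,0,-0.26,0,0.14,1],[0,0,0,-0.26,0,0.14,1],[0,0,0,-0.26,0,0.14,1],[0,0,0,-0.26,0,0.14,1],[0,0,0,-0.26,0,0.14,1],[0,0,0,-0.26,0,0.14,1]]]
[ 566.18231761 -117.0245785   142.3612663 ]
```

```bash
python3 -m inch '[[[0,0,0,-0.26,0,0.14,1],[0,0,0,-0.26,0,0.14,1],[0,0,0,-0.26,0,0.14,1],[0,0,0,-0.26,0,0.14,1],[0,0,0,-0.26,0,0.14,1],[0,0,0,-0.26,0,0.14,1],[0,0,0,-0.26,0,0.14,1],[0,0,0,-0.26,0,0.14,1],[0,0,0,-0.26,0,0.14,1],[0,0,0,-0.26,0,0.14,1]]]'
```

```text
time_s: 14.25
tool_pos: [566.7, -116.9, 142.6]
tool_rot: [0.241, -0.111, 0.964, 0.028]
force: [-2.6, -0.9, 2.2]
width: -0.2
grip_force: 1.5
```

```bash
python3 -m inch '[[[0,0,0,-0.06,0,0.03,1],[0,0,0,-0.06,0,0.03,1],[0,0,0,-0.06,0,0.03,1],[0,0,0,0,0,0,1],[0,0,0,0,0,0,1],[0,0,0,0,0,0,1],[0,0,0,0,0,0,1],[0,0,0,0,0,0,1],[0,0,0,0,0,0,1],[0,0,0,0,0,0,1]]]'
python3 - <<'E'
from h import *
st()
a=arm.camera('side');cv2.imwrite('pics/s4c.png',cv2.resize(a[150:290,260:420],None,fx=3.6,fy=3.6,interpolation=2))
E
```

```text
time_s: 15.25
tool_pos: [569.9, -116.4, 141.9]
tool_rot: [0.239, -0.111, 0.964, 0.027]
force: [-11.1, -1.8, 5.8]
width: -0.4
grip_force: 6.2
15.25 [ 569.9 -116.4  141.9] [-11.1  -1.8   5.8] w -0.4 g 6.2 q [ 0.95  0.63 -1.05  2.19  1.33  0.38  0.72]
```

View pics/s4c.png

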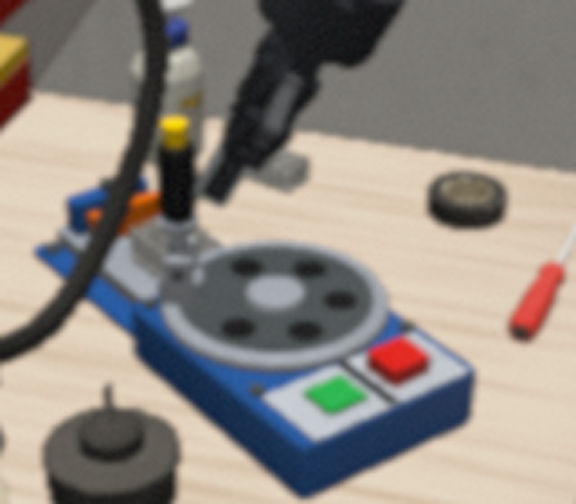

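Run:
```python
from h import *
h=np.array([594,-110.5,82]);phi=np.radians(13.2);d=np.array([np.cos(phi),np.sin(phi),0]);q=pose(103.2,28);z=q.as_matrix()[:,2]
print(proj('side',[594,-110.5,180]))
p,R=cur();T=h*[1,1,0]+d*9.5-14*z
plan([(p-d*35,q,3),(p-d*35+[0,0,75],q,4),(T+[0,0,200],q,4),(T+[0,0,186],q,2),(T+[0,0,173],q,7)],1);print(T+[0,0,173])
```

```text
[[309.46010446 183.44308526]]
[[[0,-0.01,0,0.34,0,-0.18,1],[0,-0.01,0,0.34,0,-0.18,1],[0,-0.01,0,0.34,0,-0.18,1],[0,0,0,-0.29,0,-0.55,1],[0,0,0,-0.29,0,-0.55,1],[0,0,0,-0.29,0,-0.55,1],[0,0,0,-0.29,0,-0.55,1],[0,0,0,-0.44,0,0.28,1],[0,0,0,-0.44,0,0.28,1],[0,0,0,-0.44,0,0.28,1]]]
[[[0,0,0,-0.44,0,0.28,1],[0,0,0,0.11,0,0.21,1],[0,0,0,0.11,0,0.21,1],[0,0,0,0.03,0,0.05,1],[0,0,0,0.03,0,0.05,1],[0,0,0,0.03,0,0.05,1],[0,0,0,0.03,0,0.05,1],[0,0,0,0.03,0,0.05,1],[0,0,0,0.03,0,0.05,1],[0,0,0,0.03,0,0.05,1]]]
[ 596.85005305 -109.83152609  185.3612663 ]
```

```bash
python3 -m inch '[[[0,0,0,0.34,0,-0.18,1],[0,0,0,0.34,0,-0.18,1],[0,0,0,0.34,0,-0.18,1],[0,0,0,-0.29,0,-0.55,1],[0,0,0,-0.29,0,-0.55,1],[0,0,0,-0.29,0,-0.55,1],[0,0,0,-0.29,0,-0.55,1],[0,0,0,-0.44,0,0.28,1],[0,0,0,-0.44,0,0.28,1],[0,0,0,-0.44,0,0.28,1]]]'
python3 -m inch '[[[0,0,0,-0.44,0,0.28,1],[0,0,0,0.11,0,0.21,1],[0,0,0,0.11,0,0.21,1],[0,0,0,0.03,0,0.05,1],[0,0,0,0.03,0,0.05,1],[0,0,0,0.03,0,0.05,1],[0,0,0,0.03,0,0.05,1],[0,0,0,0.03,0,0.05,1],[0,0,0,0.03,0,0.05,1],[0,0,0,0.03,0,0.05,1]]]'
python3 -c "from h import *;st()"
```

```text
time_s: 16.3
tool_pos: [583.4, -113.9, 213.8]
tool_rot: [0.241, -0.111, 0.964, 0.027]
force: [1.6, 0.7, -0.5]
width: -0.0
grip_force: 0.0
time_s: 17.3
tool_pos: [597.8, -109.9, 186.4]
tool_rot: [0.241, -0.111, 0.964, 0.028]
force: [-1.9, -0.0, 6.7]
width: -0.1
grip_force: 3.1
17.3 [ 597.8 -109.9  186.4] [-1.9 -0.   6.7] w -0.1 g 3.1 q [ 0.98  0.61 -1.15  2.08  1.08  0.48  0.95]
```

```bash
python3 -m inch '[[[0,0,0,0.03,0,0.05,1],[0,0,0,0.03,0,0.05,1],[0,0,0,0.015,0,0.025,1],[0,0,0,0,0,0,1],[0,0,0,0,0,0,1],[0,0,0,0,0,0,1],[0,0,0,0,0,0,1],[0,0,0,0,0,0,1],[0,0,0,0,0,0,1],[0,0,0,0,0,0,1]]]'
```

```text
time_s: 18.3
tool_pos: [599.9, -109.3, 185.0]
tool_rot: [0.244, -0.112, 0.963, 0.027]
force: [-8.9, -1.4, 28.3]
width: 0.1
grip_force: 13.8
```

Run:
```python
from h import *
import json
P=json.load(open('w2.json'));im=cv2.imread('pics/w2.png')
g=im.max(2)
for u in range(365,480,15):
    c=g[385:470,u];r=np.where(c<60)[0]+385
    print(u,r.min() if len(r) else None,r.max() if len(r) else None)
T=np.array([(370,180),(369,188),(366,194),(360,198),(345,203),(335,205),(320,206),(300,204)],float)
S=np.array([(362,430),(385,414),(400,406),(420,400),(445,396),(470,394)],float)
j=np.linspace(0,5,200);D=np.c_[np.interp(j,range(6),S[:,0]),np.interp(j,range(6),S[:,1])]
for a in T:
    o,d=ray('top',*a);best=None
    for q in D:
        o2,d2=ray('wrist',*q,P);k=np.linalg.lstsq(np.c_[d,-d2],o2-o,rcond=None)[0];e=np.linalg.norm(o+d*k[0]-o2-d2*k[1])
        if best is None or e<best[0]:best=(e,q,(o+d*k[0]))
    print(a,best[1].round(),best[2].round(),round(best[0],1))
```

```text
365 417 469
380 407 469
395 398 469
410 392 469
425 385 469
440 386 469
455 385 469
470 385 469
[370. 180.] [362. 430.] [ 698. -184.  116.] 105.8
[369. 188.] [362. 430.] [ 674. -180.  122.] 97.5
[366. 194.] [362. 430.] [ 657. -171.  125.] 85.7
[360. 198.] [362. 430.] [ 647. -155.  123.] 67.7
[345. 203.] [362. 430.] [ 635. -115.  117.] 26.0
[335. 205.] [363. 429.] [631. -88. 113.] 0.1
[320. 206.] [414. 402.] [635. -49.  91.] 0.1
[300. 204.] [470. 394.] [644.   6.  78.] 5.3
```

Run:
```python
from h import *
q=pose(103.2,38);z=q.as_matrix()[:,2];G=np.array([594,-110.5,136]);p,R=cur();zz=R.as_matrix()[:,2]
plan([(p-zz*60,R,4),(G-z*85,q,6),(G,q,7)],-1);print(G-z*85)
```

```text
[[[0,0,0,0,0,-0.5,-1],[0,0,0,0,0,-0.5,-1],[0,0,0,0,0,-0.5,-1],[0,0,0,0,0,-0.5,-1],[0,-0.27,0,0.24,0,0.09,-1],[0,-0.27,0,0.24,0,0.08,-1],[0,-0.27,0,0.24,0,0.08,-1],[0,-0.27,0,0.24,0,0.07,-1],[0,-0.27,0,0.25,0,0.06,-1],[0,-0.27,0,0.25,0,0.06,-1]]]
[[[0,0,0,0,0,0.4,-1],[0,0,0,0,0,0.4,-1],[0,0,0,0,0,0.4,-1],[0,0,0,0,0,0.4,-1],[0,0,0,0,0,0.4,-1],[0,0,0,0,0,0.4,-1],[0,0,0,0,0,0.4,-1]]]
[ 543.05142299 -122.44988085  202.98091406]
```

```bash
python3 -m inch '[[[0,0,0,0,0,-0.5,1],[0,0,0,0,0,-0.5,1],[0,0,0,0,0,-0.5,1],[0,0,0,0,0,-0.5,-1],[0,-0.27,0,0.24,0,0.09,-1],[0,-0.27,0,0.24,0,0.08,-1],[0,-0.27,0,0.24,0,0.08,-1],[0,-0.27,0,0.24,0,0.07,-1],[0,-0.27,0,0.25,0,0.06,-1],[0,-0.27,0,0.25,0,0.06,-1]]]'
python3 - <<'E'
from h import *
st();p,R=cur();print(R.as_matrix()[:,2],np.degrees(np.arctan2(*R.as_matrix()[1::-1,1])))
a=arm.camera('side')[150:290,260:420];b=arm.camera('wrist')
cv2.imwrite('pics/m5.png',np.hstack([cv2.resize(a,(411,360),interpolation=2),cv2.resize(b,(480,360))[:,50:430]]))
q=pose(103.2,38);z=q.as_matrix()[:,2];G=np.array([594,-110.5,136])
plan([(G,q,7)],-1)
E
```

```text
time_s: 19.3
tool_pos: [541.8, -123.7, 201.9]
tool_rot: [0.314, -0.109, 0.942, 0.035]
force: [-0.6, -1.4, 0.2]
width: 85.7
grip_force: 0.0
19.3 [ 541.8 -123.7  201.9] [-0.6 -1.4  0.2] w 85.7 g 0.0 q [ 1.14  0.5  -1.12  2.29  1.62  0.19  0.46]
[ 0.58478006  0.13388903 -0.80006625] 103.10472295000677
[[[0,-0.03,0,-0.02,0.01,0.4,-1],[0,-0.03,0,-0.02,0.01,0.4,-1],[0,-0.03,0,-0.02,0.01,0.4,-1],[0,-0.03,0,-0.02,0.01,0.4,-1],[0,-0.03,0,-0.02,0.01,0.4,-1],[0,-0.03,0,-0.01,0.01,0.4,-1],[0,-0.03,0,-0.01,0.01,0.4,-1]]]
```

View pics/m5.png

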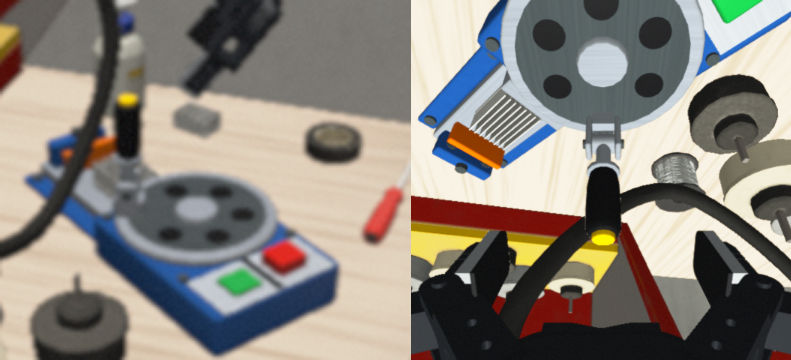

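```bash
python3 -m inch '[[[0,-0.03,0,-0.02,0.01,0.4,-1],[0,-0.03,0,-0.02,0.01,0.4,-1],[0,-0.03,0,-0.02,0.01,0.4,-1],[0,-0.03,0,-0.02,0.01,0.4,-1],[0,-0.03,0,-0.02,0.01,0.4,-1],[0,-0.03,0,-0.01,0.01,0.4,-1],[0,-0.03,0,-0.01,0.01,0.4,-1],[0,0,0,0,0,0,-1],[0,0,0,0,0,0,-1],[0,0,0,0,0,0,-1]]]'
python3 -m inch '[[[0,0,0,0,0,0,1],[0,0,0,0,0,0,1],[0,0,0,0,0,0,1],[0,0,0,0,0,0,1],[0,0,0,0,0,0,1],[0,0,0,0,0,0,1],[0,0,0,0,0,0,1],[0,0,0,0,0,0,1],[0,0,0,0,0,0,1],[0,0,0,0,0,0,1]]]' 40
python3 -c "from h import *;st();print(cur()[1].as_matrix()[:,2])"
```

```text
time_s: 20.4
tool_pos: [594.9, -109.7, 138.1]
tool_rot: [0.325, -0.108, 0.939, 0.036]
force: [-0.3, 0.1, -0.3]
width: 85.8
grip_force: 0.0
time_s: 21.4
tool_pos: [595.4, -109.9, 138.0]
tool_rot: [0.325, -0.108, 0.939, 0.036]
force: [-2.5, -1.5, 5.4]
width: 24.2
grip_force: 39.1
21.4 [ 595.4 -109.9  138. ] [-2.5 -1.5  5.4] w 24.2 g 39.1 q [ 1.05  0.78 -1.22  2.27  1.96  0.5   0.17]
[ 0.60262658  0.13754632 -0.78608029]
```

```bash
cat >> h.py <<'E'
def crank(phi0,step,n,c=(535.5,-124.),r=60.,yaw=103.2,start=None,zt=138):
    w=[]
    for k in range(1,n+1):
        a=np.radians(phi0-step*k);x=c[0]+r*np.cos(a);y=c[1]+r*np.sin(a)
        w.append(((x,y,zt),pose(yaw,26+12*(x-476)/119),1))
    plan(w,1,start)
E
python3 - <<'E'
from h import *
crank(13.2,12,10)
E
```

```text
[[[-0.04,0.02,0,0.07,-0.42,-0.06,1],[0,0.02,0,0.1,-0.4,-0.08,1],[0,0.06,0,0.16,-0.36,-0.13,1],[0,0.1,0,0.22,-0.31,-0.17,1],[0,0.14,0,0.27,-0.25,-0.2,1],[0,0.17,0,0.31,-0.17,-0.23,1],[0,0.19,0,0.33,-0.09,-0.24,1],[0,0.21,0,0.35,0,-0.23,1],[0,0.21,0,0.34,0.09,-0.22,1],[0,0.21,0,0.33,0.17,-0.2,1]]]
```

```bash
python3 -m inch '[[[-0.04,0.02,0,0.07,-0.42,-0.06,1],[0,0.02,0,0.1,-0.4,-0.08,1],[0,0.06,0,0.16,-0.36,-0.13,1],[0,0.1,0,0.22,-0.31,-0.17,1],[0,0.14,0,0.27,-0.25,-0.2,1],[0,0.17,0,0.31,-0.17,-0.23,1],[0,0.19,0,0.33,-0.09,-0.24,1],[0,0.21,0,0.35,0,-0.23,1],[0,0.21,0,0.34,0.09,-0.22,1],[0,0.21,0,0.33,0.17,-0.2,1]]]'
python3 - <<'E'
from h import *
st();p,R=cur();v=p[:2]-[535.5,-124];print(np.degrees(np.arctan2(v[1],v[0])),np.hypot(*v),R.as_matrix()[:,2])
crank(-106.8,12,10)
E
```

```text
time_s: 22.4
tool_pos: [518.5, -182.4, 138.2]
tool_rot: [0.258, -0.111, 0.959, 0.03]
force: [6.6, -0.8, -7.4]
width: 24.0
grip_force: 41.7
22.4 [ 518.5 -182.4  138.2] [ 6.6 -0.8 -7.4] w 24.0 g 41.7 q [ 1.13  0.6  -0.99  2.26  1.36  0.22  0.84]
-106.25327582154314 60.779934743994744 [ 0.48908232  0.11468379 -0.86466532]
[[[0,0.18,-0.01,0.3,0.28,-0.17,1],[0,0.17,0,0.24,0.31,-0.14,1],[0,0.14,0,0.18,0.36,-0.1,1],[0,0.11,0,0.11,0.4,-0.06,1],[0,0.07,0,0.04,0.42,-0.02,1],[0,0.03,0,-0.04,0.42,0.02,1],[0,-0.02,0,-0.12,0.4,0.06,1],[0,-0.06,0,-0.19,0.36,0.09,1],[0,-0.1,0,-0.25,0.31,0.12,1],[0,-0.14,0,-0.3,0.25,0.15,1]]]
```

```bash
python3 -m inch '[[[0,0.18,-0.01,0.3,0.28,-0.17,1],[0,0.17,0,0.24,0.31,-0.14,1],[0,0.14,0,0.18,0.36,-0.1,1],[0,0.11,0,0.11,0.4,-0.06,1],[0,0.07,0,0.04,0.42,-0.02,1],[0,0.03,0,-0.04,0.42,0.02,1],[0,-0.02,0,-0.12,0.4,0.06,1],[0,-0.06,0,-0.19,0.36,0.09,1],[0,-0.1,0,-0.25,0.31,0.12,1],[0,-0.14,0,-0.3,0.25,0.15,1]]]'
python3 - <<'E'
from h import *
st();p,R=cur();v=p[:2]-[535.5,-124];print(np.degrees(np.arctan2(v[1],v[0])),np.hypot(*v),R.as_matrix()[:,2])
crank(-226.8,12,10)
E
```

```text
time_s: 23.4
tool_pos: [494.0, -81.0, 138.2]
tool_rot: [0.239, -0.111, 0.964, 0.026]
force: [0.4, -10.1, -4.9]
width: 24.1
grip_force: 42.8
23.4 [494.  -81.  138.2] [  0.4 -10.1  -4.9] w 24.1 g 42.8 q [ 0.94  0.53 -1.05  2.39  1.68  0.32  0.26]
133.966000704108 59.762021815949566 [ 0.45525495  0.10275908 -0.88441139]
[[[-0.04,-0.17,-0.01,-0.35,0.19,0.19,1],[0,-0.19,0,-0.36,0.09,0.2,1],[0,-0.21,0,-0.36,0,0.21,1],[0,-0.21,0,-0.35,-0.09,0.21,1],[0,-0.21,0,-0.32,-0.17,0.21,1],[0,-0.19,0,-0.28,-0.25,0.19,1],[0,-0.17,0,-0.23,-0.31,0.16,1],[0,-0.14,0,-0.17,-0.36,0.12,1],[0,-0.11,0,-0.1,-0.4,0.08,1],[0,-0.07,0,-0.03,-0.42,0.03,1]]]
```

```bash
python3 -m inch '[[[-0.04,-0.17,-0.01,-0.35,0.19,0.19,1],[0,-0.19,0,-0.36,0.09,0.2,1],[0,-0.21,0,-0.36,0,0.21,1],[0,-0.21,0,-0.35,-0.09,0.21,1],[0,-0.21,0,-0.32,-0.17,0.21,1],[0,-0.19,0,-0.28,-0.25,0.19,1],[0,-0.17,0,-0.23,-0.31,0.16,1],[0,-0.14,0,-0.17,-0.36,0.12,1],[0,-0.11,0,-0.1,-0.4,0.08,1],[0,-0.07,0,-0.03,-0.42,0.03,1]]]'
python3 - <<'E'
from h import *
st();p,R=cur();v=p[:2]-[535.5,-124];print(np.degrees(np.arctan2(v[1],v[0])),np.hypot(*v),R.as_matrix()[:,2])
crank(-346.8,6,10)
E
```

```text
time_s: 24.4
tool_pos: [593.4, -105.2, 138.0]
tool_rot: [0.322, -0.112, 0.939, 0.042]
force: [-4.3, 7.3, 4.5]
width: 23.5
grip_force: 41.3
24.4 [ 593.4 -105.2  138. ] [-4.3  7.3  4.5] w 23.5 g 41.3 q [ 1.01  0.74 -1.14  2.27  2.01  0.42  0.11]
18.0348175510935 60.87277441985752 [ 0.59595079  0.15212175 -0.78848058]
[[[0.11,-0.01,0.03,0.03,-0.38,-0.02,1],[0,-0.01,0,0.03,-0.21,-0.02,1],[0,0,0,0.04,-0.2,-0.03,1],[0,0.01,0,0.06,-0.2,-0.05,1],[0,0.03,0,0.07,-0.19,-0.06,1],[0,0.04,0,0.09,-0.18,-0.07,1],[0,0.05,0,0.1,-0.16,-0.08,1],[0,0.06,0,0.12,-0.15,-0.09,1],[0,0.06,0,0.13,-0.13,-0.1,1],[0,0.07,0,0.14,-0.11,-0.1,1]]]
```

```bash
python3 -m inch '[[[0.05,-0.01,0.01,0.03,-0.3,-0.02,1],[0,-0.01,0,0.03,-0.21,-0.02,1],[0,0,0,0.04,-0.2,-0.03,1],[0,0.01,0,0.06,-0.2,-0.05,1],[0,0.03,0,0.07,-0.19,-0.06,1],[0,0.04,0,0.09,-0.18,-0.07,1],[0,0.05,0,0.1,-0.16,-0.08,1],[0,0.06,0,0.12,-0.15,-0.09,1],[0,0.06,0,0.13,-0.13,-0.1,1],[0,0.07,0,0.14,-0.11,-0.1,1]]]'
python3 - <<'E'
from h import *
st();p,R=cur();v=p[:2]-[535.5,-124];a=np.degrees(np.arctan2(v[1],v[0]));print(a,np.hypot(*v),R.as_matrix()[:,2])
crank(a,5,10)
E
```

```text
time_s: 25.4
tool_pos: [578.1, -167.6, 138.3]
tool_rot: [0.309, -0.11, 0.944, 0.037]
force: [11.7, 2.8, -10.8]
width: 24.2
grip_force: 40.4
25.4 [ 578.1 -167.6  138.3] [ 11.7   2.8 -10.8] w 24.2 g 40.4 q [ 1.07  0.67 -0.99  2.22  1.91  0.22  0.3 ]
-45.69134641301207 60.99089324979933 [ 0.57471599  0.13709455 -0.80678783]
[[[0.02,0.06,0.01,0.14,-0.05,-0.09,1],[0,0.07,0,0.13,-0.07,-0.09,1],[0,0.07,0,0.13,-0.06,-0.1,1],[0,0.08,0,0.14,-0.04,-0.1,1],[0,0.08,0,0.14,-0.03,-0.1,1],[0,0.08,0,0.14,-0.01,-0.1,1],[0,0.09,0,0.15,0,-0.1,1],[0,0.09,0,0.15,0.02,-0.09,1],[0,0.09,0,0.14,0.03,-0.09,1],[0,0.09,0,0.14,0.05,-0.09,1]]]
```

```bash
python3 -m inch '[[[0.02,0.06,0.01,0.14,-0.08,-0.09,1],[0,0.07,0,0.13,-0.07,-0.09,1],[0,0.07,0,0.13,-0.06,-0.1,1],[0,0.08,0,0.14,-0.04,-0.1,1],[0,0,0,0,0,0,1],[0,0,0,0,0,0,1],[0,0,0,0,0,0,1],[0,0,0,0,0,0,1],[0,0,0,0,0,0,1],[0,0,0,0,0,0,1]]]'
python3 - <<'E'
from h import *
st();p,R=cur();v=p[:2]-[535.5,-124];a=np.arctan2(v[1],v[0]);print(np.degrees(a),np.hypot(*v),R.as_matrix()[:,2],'tang',np.array(arm.read_state()['force'])[:2]@[-np.sin(a),np.cos(a)])
crank(np.degrees(a),5,10)
E
```

```text
time_s: 26.4
tool_pos: [561.2, -179.0, 138.5]
tool_rot: [0.295, -0.11, 0.948, 0.034]
force: [14.5, 3.7, -11.0]
width: 24.2
grip_force: 41.4
26.4 [ 561.2 -179.   138.5] [ 14.5   3.7 -11. ] w 24.2 g 41.4 q [ 1.08  0.64 -0.96  2.23  1.75  0.19  0.47]
-64.97927751387292 60.726853507696696 [ 0.55273119  0.13015639 -0.82313276] tang 14.742862725223114
[[[0,0.09,0.01,0.15,0,-0.09,1],[0,0.08,0,0.14,-0.01,-0.1,1],[0,0.09,0,0.15,0,-0.1,1],[0,0.09,0,0.15,0.02,-0.09,1],[0,0.09,0,0.14,0.03,-0.09,1],[0,0.09,0,0.14,0.05,-0.09,1],[0,0.09,0,0.14,0.06,-0.09,1],[0,0.09,0,0.13,0.08,-0.08,1],[0,0.08,0,0.13,0.09,-0.08,1],[0,0.08,0,0.12,0.1,-0.07,1]]]
```

```bash
python3 -m inch '[[[0,0.06,0.01,0.08,0,-0.06,1],[0,0.06,0,0.07,0,-0.05,1],[0,0,0,0,0,0,1],[0,0,0,0,0,0,1],[0,0,0,0,0,0,1],[0,0,0,0,0,0,1],[0,0,0,0,0,0,1],[0,0,0,0,0,0,1],[0,0,0,0,0,0,1],[0,0,0,0,0,0,1]]]'
python3 - <<'E'
from h import *
st();p,R=cur();v=p[:2]-[535.5,-124];a=np.arctan2(v[1],v[0]);print(np.degrees(a),np.hypot(*v),R.as_matrix()[:,2],'tang',np.array(arm.read_state()['force'])[:2]@[-np.sin(a),np.cos(a)])
E
```

```text
time_s: 27.4
tool_pos: [556.6, -180.8, 138.7]
tool_rot: [0.29, -0.11, 0.95, 0.034]
force: [21.8, 2.4, -19.1]
width: 23.9
grip_force: 41.2
27.4 [ 556.6 -180.8  138.7] [ 21.8   2.4 -19.1] w 23.9 g 41.2 q [ 1.09  0.63 -0.96  2.23  1.67  0.19  0.54]
-69.65884787903535 60.560680027057316 [ 0.54336547  0.12737967 -0.8297761 ] tang 21.308754488259474
```

```bash
python3 -m inch '[[[0,0.06,0.01,0.1,0.01,-0.06,1],[0,0.06,0,0.1,0.01,-0.06,1],[0,0,0,0,0,0,1],[0,0,0,0,0,0,1],[0,0,0,0,0,0,1],[0,0,0,0,0,0,1],[0,0,0,0,0,0,1],[0,0,0,0,0,0,1],[0,0,0,0,0,0,1],[0,0,0,0,0,0,1]]]'
python3 - <<'E'
from h import *
st();p,R=cur();v=p[:2]-[535.5,-124];a=np.arctan2(v[1],v[0]);print(np.degrees(a),np.hypot(*v),R.as_matrix()[:,2],'tang',np.array(arm.read_state()['force'])[:2]@[-np.sin(a),np.cos(a)])
E
```

```text
time_s: 28.4
tool_pos: [550.7, -182.5, 139.0]
tool_rot: [0.285, -0.109, 0.952, 0.033]
force: [24.9, 0.5, -19.1]
width: 23.3
grip_force: 41.1
28.4 [ 550.7 -182.5  139. ] [ 24.9   0.5 -19.1] w 23.3 g 41.1 q [ 1.09  0.63 -0.96  2.23  1.61  0.19  0.61]
-75.47147471160103 60.400370930449995 [ 0.53464107  0.1240336  -0.83592738] tang 24.211313567052247
```

```bash
python3 -m inch '[[[0,0.08,0.01,0.1,0.03,-0.06,1],[0,0.08,0,0.1,0.03,-0.06,1],[0,0.08,0,0.06,0.02,-0.04,1],[0,0,0,0,0,0,1],[0,0,0,0,0,0,1],[0,0,0,0,0,0,1],[0,0,0,0,0,0,1],[0,0,0,0,0,0,1],[0,0,0,0,0,0,1],[0,0,0,0,0,0,1]]]'
python3 - <<'E'
from h import *
st();p,R=cur();v=p[:2]-[535.5,-124];a=np.arctan2(v[1],v[0]);print(np.degrees(a),np.hypot(*v),R.as_matrix()[:,2],'tang',np.array(arm.read_state()['force'])[:2]@[-np.sin(a),np.cos(a)])
a=arm.camera('top')[175:275,310:410];cv2.imwrite('pics/t6.png',cv2.resize(a,None,fx=6,fy=6,interpolation=2))
E
```

```text
time_s: 29.4
tool_pos: [542.5, -183.6, 139.5]
tool_rot: [0.273, -0.108, 0.955, 0.03]
force: [30.6, -3.4, -20.0]
width: 23.5
grip_force: 41.0
29.4 [ 542.5 -183.6  139.5] [ 30.6  -3.4 -20. ] w 23.5 g 41.0 q [ 1.09  0.61 -0.94  2.23  1.46  0.19  0.74]
-83.26652420847695 59.970880788359196 [ 0.51594009  0.11737715 -0.84854489] tang 29.941421735963253
```

View pics/t6.png

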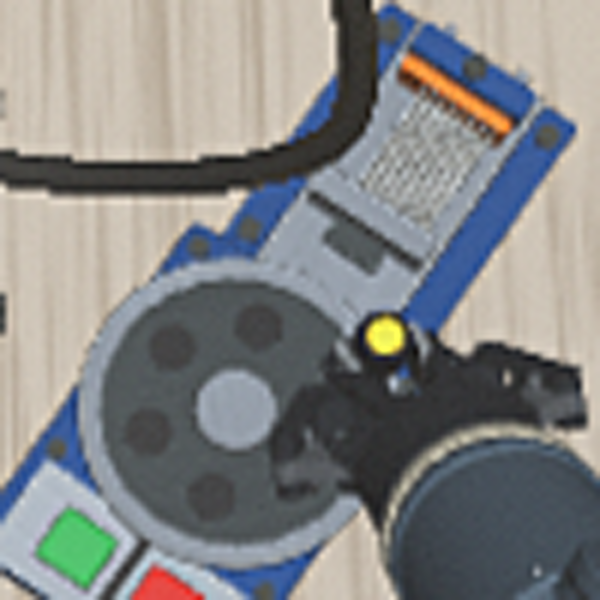

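Run:
```python
from h import *
b=atz('top',310+386.5/6-.5,175+337.5/6-.5,170);print(b,np.degrees(np.arctan2(b[1]+124,b[0]-535.5)),np.hypot(b[1]+124,b[0]-535.5))
```

```text
[ 548.78585293 -182.45619475  170.        ] -77.19540389032476 59.94698151877726
```

```bash
python3 -m inch '[[[0,0,0,0,0,0,-1],[0,0,0,0,0,0,-1],[0,0,0,0,0,0,-1],[0,0,0,0,0,0,-1],[0,0,0,0,0,-0.3,-1],[0,0,0,0,0,-0.4,-1],[0,0,0,0,0,-0.4,-1],[0,0,0,0,0,-0.5,-1],[0,0,0,0,0,-0.5,-1],[0,0,0,0,0,-0.5,-1]]]'
python3 - <<'E'
from h import *
st()
a=arm.camera('top')[175:275,310:410];cv2.imwrite('pics/t7.png',a)
old=cv2.imread('pics/t6.png')
hsv=cv2.cvtColor(a,cv2.COLOR_BGR2HSV)
m=cv2.inRange(hsv,(22,120,120),(35,255,255));y,x=np.nonzero(m);print('yellow',len(x),x.mean(),y.mean())
b=atz('top',310+x.mean(),175+y.mean(),170);print(b,np.degrees(np.arctan2(b[1]+124,b[0]-535.5)),np.hypot(b[1]+124,b[0]-535.5))
for im,n in((a,1),(cv2.resize(old,(100,100),interpolation=3),0)):
    h=cv2.cvtColor(im,cv2.COLOR_BGR2HSV)[:30,60:];o=cv2.inRange(h,(5,150,120),(18,255,255));y,x=np.nonzero(o);print('orange',len(x),x.mean()+60,y.mean())
E
```

```text
time_s: 30.45
tool_pos: [497.0, -191.3, 204.3]
tool_rot: [0.27, -0.109, 0.956, 0.031]
force: [-0.1, -0.8, -0.1]
width: 85.7
grip_force: 0.0
30.45 [ 497.  -191.3  204.3] [-0.1 -0.8 -0.1] w 85.7 g 0.0 q [ 1.41  0.58 -1.33  2.22  0.97  0.38  1.22]
yellow 33 51.696969696969695 41.09090909090909
[ 587.118862  -152.9576209  170.       ] -29.29195174231371 59.18657552898331
orange 59 75.2542372881356 16.220338983050848
orange 55 75.36363636363636 15.036363636363637
```

Run:
```python
from h import *
I={'0':cv2.imread('pics/top0.png')[175:275,310:410],'now':arm.camera('top')[175:275,310:410],'full':cv2.resize(cv2.imread('pics/t6.png'),(100,100),interpolation=3)}
for n,a in I.items():
    h=cv2.cvtColor(a,cv2.COLOR_BGR2HSV)[:35,60:];o=cv2.inRange(h,(5,130,110),(18,255,255));y,x=np.nonzero(o);c=atz('top',310+60+x.mean(),175+y.mean(),40);print(n,len(x),c.round(1),((c-[535.5,-124,40])@[.816,-.578,0]).round(1))
phi=-29.3;r=np.radians(phi);G=np.array([535.5+60*np.cos(r),-124+60*np.sin(r),136]);q=pose(103.2,35);z=q.as_matrix()[:,2];print(G,z)
st()
plan([(G-z*85,q,6),(G,q,7)],-1)
```

```text
0 55 [ 679.8 -229.4   40. ] 178.7
now 64 [ 687.5 -233.7   40. ] 187.4
full 64 [ 689.2 -235.9   40. ] 190.1
[ 587.82415635 -153.3629471   136.        ] [ 0.55842192  0.13097668 -0.81915204]
30.55 [ 497.2 -192.   204.7] [ 0.4 -0.2  0.2] w 85.4 g 0.0 q [ 1.41  0.58 -1.33  2.22  0.97  0.38  1.22]
[[[0,-0.09,-0.01,-0.23,0.1,0.14,-1],[0,-0.09,-0.01,-0.23,0.1,0.14,-1],[0,-0.09,-0.01,-0.23,0.09,0.14,-1],[0,-0.09,-0.01,-0.23,0.09,0.14,-1],[0,-0.09,-0.01,-0.23,0.09,0.14,-1],[0,-0.09,-0.01,-0.22,0.09,0.15,-1],[0,0,0,0,0,0.4,-1],[0,0,0,0,0,0.4,-1],[0,0,0,0,0,0.4,-1],[0,0,0,0,0,0.4,-1]]]
[[[0,0,0,0,0,0.4,-1],[0,0,0,0,0,0.4,-1],[0,0,0,0,0,0.4,-1]]]
```

```bash
python3 -m inch '[[[0,-0.09,-0.01,-0.23,0.1,0.14,-1],[0,-0.09,-0.01,-0.23,0.1,0.14,-1],[0,-0.09,-0.01,-0.23,0.09,0.14,-1],[0,-0.09,-0.01,-0.23,0.09,0.14,-1],[0,-0.09,-0.01,-0.23,0.09,0.14,-1],[0,-0.09,-0.01,-0.22,0.09,0.15,-1],[0,0,0,0,0,0.4,-1],[0,0,0,0,0,0.4,-1],[0,0,0,0,0,0.4,-1],[0,0,0,0,0,0.4,-1]]]'
python3 - <<'E'
from h import *
st();print(cur()[1].as_matrix()[:,2])
q=pose(103.2,35);G=np.array([587.8,-153.4,136]);plan([(G,q,3)],-1)
E
```

```text
time_s: 31.55
tool_pos: [568.5, -156.7, 165.1]
tool_rot: [0.297, -0.111, 0.948, 0.034]
force: [0.6, -0.3, -0.5]
width: 85.4
grip_force: 0.0
31.55 [ 568.5 -156.7  165.1] [ 0.6 -0.3 -0.5] w 85.4 g 0.0 q [ 1.06  0.59 -0.99  2.22  1.54  0.19  0.62]
[ 0.55586147  0.13005308 -0.8210385 ]
[[[0,-0.01,0.01,0.01,-0.01,0.39,-1],[0,-0.01,0.01,0.01,-0.01,0.39,-1],[0,-0.01,0.01,0.01,-0.01,0.39,-1]]]
```

```bash
python3 -m inch '[[[0,0,0,0.01,-0.01,0.39,-1],[0,0,0,0.01,-0.01,0.39,-1],[0,0,0,0.01,-0.01,0.39,-1],[0,0,0,0,0,0,-1],[0,0,0,0,0,0,1],[0,0,0,0,0,0,1],[0,0,0,0,0,0,1],[0,0,0,0,0,0,1],[0,0,0,0,0,0,1],[0,0,0,0,0,0,1]]]' 40
python3 - <<'E'
from h import *
st();p,R=cur();v=p[:2]-[535.5,-124];a=np.degrees(np.arctan2(v[1],v[0]));print(a,np.hypot(*v))
crank(a,4,10,zt=p[2])
E
```

```text
time_s: 32.55
tool_pos: [586.9, -154.2, 136.6]
tool_rot: [0.298, -0.111, 0.948, 0.033]
force: [-2.9, 0.5, 5.8]
width: 23.9
grip_force: 40.1
32.55 [ 586.9 -154.2  136.6] [-2.9  0.5  5.8] w 23.9 g 40.1 q [ 1.04  0.69 -1.04  2.21  1.76  0.29  0.42]
-30.428936476562146 59.6041359693195
[[[-0.01,-0.36,0.03,0.07,-0.11,-0.05,1],[0,0.04,0,0.08,-0.09,-0.06,1],[0,0.05,0,0.09,-0.08,-0.07,1],[0,0.05,0,0.09,-0.07,-0.07,1],[0,0.05,0,0.1,-0.07,-0.07,1],[0,0.06,0,0.1,-0.06,-0.07,1],[0,0.06,0,0.11,-0.05,-0.08,1],[0,0.06,0,0.11,-0.04,-0.08,1],[0,0.06,0,0.11,-0.03,-0.08,1],[0,0.07,0,0.11,-0.02,-0.08,1]]]
```

```bash
python3 -m inch '[[[0,0.04,0,0.07,-0.11,-0.05,1],[0,0.04,0,0.08,-0.09,-0.06,1],[0,0.05,0,0.09,-0.08,-0.07,1],[0,0.05,0,0.09,-0.07,-0.07,1],[0,0.05,0,0.1,-0.07,-0.07,1],[0,0.06,0,0.1,-0.06,-0.07,1],[0,0,0,0,0,0,1],[0,0,0,0,0,0,1],[0,0,0,0,0,0,1],[0,0,0,0,0,0,1]]]'
python3 - <<'E'
from h import *
st();p,R=cur();v=p[:2]-[535.5,-124];a=np.arctan2(v[1],v[0]);print(np.degrees(a),np.hypot(*v),'tang',np.array(arm.read_state()['force'])[:2]@[-np.sin(a),np.cos(a)])
a=arm.camera('top')[175:275,310:410];h=cv2.cvtColor(a,cv2.COLOR_BGR2HSV)[:35,60:];o=cv2.inRange(h,(5,130,110),(18,255,255));y,x=np.nonzero(o);c=atz('top',370+x.mean(),175+y.mean(),40);print(((c-[535.5,-124,40])@[.816,-.578,0]).round(1))
E
```

```text
time_s: 33.55
tool_pos: [571.3, -172.6, 136.9]
tool_rot: [0.283, -0.111, 0.952, 0.032]
force: [6.4, 2.7, -7.1]
width: 24.0
grip_force: 40.5
33.55 [ 571.3 -172.6  136.9] [ 6.4  2.7 -7.1] w 24.0 g 40.5 q [ 1.05  0.65 -0.97  2.2   1.57  0.23  0.63]
-53.59506633112154 60.34285655431014 tang 6.745082038926437
189.2
```

```bash
python3 -m inch '[[[0,0.06,0,0.11,-0.05,-0.08,1],[0,0.06,0,0.11,-0.04,-0.08,1],[0,0,0,0,0,0,1],[0,0,0,0,0,0,1],[0,0,0,0,0,0,1],[0,0,0,0,0,0,1],[0,0,0,0,0,0,1],[0,0,0,0,0,0,1],[0,0,0,0,0,0,1],[0,0,0,0,0,0,1]]]'
python3 - <<'E'
from h import *
st();p,R=cur();v=p[:2]-[535.5,-124];a=np.arctan2(v[1],v[0]);print(np.degrees(a),np.hypot(*v),'tang',np.array(arm.read_state()['force'])[:2]@[-np.sin(a),np.cos(a)])
E
```

```text
time_s: 34.6
tool_pos: [564.3, -177.1, 137.2]
tool_rot: [0.277, -0.111, 0.954, 0.032]
force: [12.5, 3.2, -13.9]
width: 23.4
grip_force: 41.2
34.6 [ 564.3 -177.1  137.2] [ 12.5   3.2 -13.9] w 23.4 g 41.2 q [ 1.06  0.64 -0.97  2.2   1.49  0.22  0.71]
-61.55374336376063 60.37535006709046 tang 12.558835505340074
```

```bash
python3 -m inch '[[[0,0,0,-0.03,0.01,0.02,1],[0,0,0,-0.03,0.01,0.02,1],[0,0,0,-0.03,0.01,0.02,1],[0,0,0,-0.03,0.01,0.02,1],[0,0,0,0,0,0,1],[0,0,0,0,0,0,1],[0,0,0,0,0,0,1],[0,0,0,0,0,0,1],[0,0,0,0,0,0,1],[0,0,0,0,0,0,1]]]'
python3 - <<'E'
from h import *
st();p,R=cur();v=p[:2]-[535.5,-124];a=np.arctan2(v[1],v[0]);print(np.degrees(a),np.hypot(*v),'tang',np.array(arm.read_state()['force'])[:2]@[-np.sin(a),np.cos(a)])
E
```

```text
time_s: 35.6
tool_pos: [567.5, -175.1, 137.1]
tool_rot: [0.277, -0.111, 0.954, 0.031]
force: [6.2, 1.5, -7.8]
width: 24.0
grip_force: 42.0
35.6 [ 567.5 -175.1  137.1] [ 6.2  1.5 -7.8] w 24.0 g 42.0 q [ 1.05  0.64 -0.97  2.2   1.49  0.23  0.71]
-57.97027930534435 60.33289392923826 tang 6.096335965940335
```

Ease a little more, then open and retreat.

```bash
python3 -m inch '[[[0,0,0,-0.03,0.01,0.02,1],[0,0,0,-0.03,0.01,0.02,1],[0,0,0,-0.03,0.01,0.02,1],[0,0,0,0,0,0,1],[0,0,0,0,0,0,1],[0,0,0,0,0,0,-1],[0,0,0,0,0,0,-1],[0,0,0,0,0,0,-1],[0,0,0,0,0,0,-1],[0,0,0,0,0,0,-1]]]'
python3 -m inch '[[[0,0,0,0,0,-0.3,-1],[0,0,0,0,0,-0.4,-1],[0,0,0,0,0,-0.4,-1],[0,0,0,0,0,-0.5,-1],[0,0,0,0,0,-0.5,-1],[0,0,0,0,0,-0.5,-1],[0,0,0,0,0,-0.5,-1],[0,0,0,0,0,-0.5,-1],[0,0,0,0,0,0,-1],[0,0,0,0,0,0,-1]]]'
python3 - <<'E'
from h import *
st()
a=arm.camera('top')[175:275,310:410];hs=cv2.cvtColor(a,cv2.COLOR_BGR2HSV);h=hs[:35,60:];o=cv2.inRange(h,(5,130,110),(18,255,255));y,x=np.nonzero(o);c=atz('top',370+x.mean(),175+y.mean(),40);print(len(x),((c-[535.5,-124,40])@[.816,-.578,0]).round(1))
m=cv2.inRange(hs,(22,120,120),(35,255,255));y,x=np.nonzero(m)
b=atz('top',310+x.mean(),175+y.mean(),170);print(b,np.degrees(np.arctan2(b[1]+124,b[0]-535.5)),np.hypot(b[1]+124,b[0]-535.5))
E
```

```text
time_s: 36.6
tool_pos: [570.5, -173.8, 137.3]
tool_rot: [0.277, -0.111, 0.954, 0.031]
force: [0.1, 0.3, -0.4]
width: 85.5
grip_force: 0.0
time_s: 37.6
tool_pos: [514.2, -187.1, 228.3]
tool_rot: [0.277, -0.111, 0.954, 0.031]
force: [-0.7, 0.1, 0.9]
width: 85.4
grip_force: 0.0
37.6 [ 514.2 -187.1  228.3] [-0.7  0.1  0.9] w 85.4 g 0.0 q [ 1.43  0.59 -1.4   2.18  0.93  0.44  1.25]
60 189.2
[ 575.04044333 -171.88905615  170.        ] -50.454615499850796 62.103207308888244
```

```bash
python3 -c "
from plant import arm
print(arm.finish_job())"
```

```text
the job is handed in; nothing more can be done
None
```

I handed the job in, without getting a verdict back: the green key is down, the handle is upright and latched, and by the last camera measurement the orange pad is about 10 mm in; on the first release the wheel sprang back about 50°, so I re-gripped, cranked it tight again and eased it off before letting go.

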